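# Draw the wedge from under the stack and wedge the work block tight

### The arm

A 6-joint arm with a two-finger parallel gripper is mounted at the origin on a cart in front of the work surface, level with it; the furniture and walls round the work are solid. World frame = base frame: x ahead of the robot, y to its left, z up, the work surface at z = 0. Lengths are in m, angles in degrees, forces in N, time in s.
With the tool pointing down it reaches from about 0.35 to 0.975 m from the base axis. Payload 4.9 kg.
Tool frame: the origin (TCP) lies midway between the tips of the shut fingers; the grasp point (between the pads) lies arm.hold_point_z behind it (arm.hold_point_z is the distance from the TCP to the grasp point, in m); z points along the fingers, y is the line along which they close (so a half turn about z gives the same grasp; the last joint's range is limited). The gripper opens to 85 mm and grips with 20 to 120 N. Pads are 22 mm wide; open, the fingers measure 114 mm over their backs; the gripper's body (76 mm by 85 mm) begins 54 mm behind the grasp point. The pads swing forward as they close: fully open they stand 13 mm farther back than shut.
Start: joints at [-74.427, 3.019, 92.412, -0, 84.569, -6.818], TCP at [0.238, -0.578, 0.197] pointing down, gripper open.
Joint ranges: [-172.51, 172.51], [-57.92, 126.97], [3.15, 148.05], [-58.71, 238.71], [5.1, 150.11], [-179.66, 179.66]. Speed limits (degrees/s): [147.25, 147.25, 180, 180, 180, 180].

### API

Orientations are given as a 3x3 rotation matrix whose columns are the frame's x, y, z axes.
In Python, from station import arm gives the robot as it stands.
- The arm moves only by the tool drive_tool, never from a script. Its argument "targets" is a list of rows, each an object with "claw": the opening, from 0 (shut) to 1 (fully open); "translation": the shift along the tool's x, y, z in shares of 600 mm (1.0 is 600 mm), a list of three; "roll": the turn about the tool's z in normalised numbers (1 is 180 degrees). In form: [{"claw": claw, "translation": [dx, dy, dz], "roll": roll}, ...]. A call has 1 to 12 rows; each row is the pose to reach, as a shift and turn from the pose commanded when the call began, along the tool's axes at that moment; what a row does not reach only later rows make up. A row lasts 1/12 s, in which the tool goes at most 41.7 mm and 7.16 degrees, less where a joint would pass 70% of its speed; a pose out of reach is approached as far as the arm can. A call with a gripper value outside its range is refused whole. The fingers move at their own pace and stop on an object; the grip force is fixed at half the most. Time passes only in rows, so rows that repeat a pose let the fingers close. It gives the time, the measured TCP pose, the force, the opening and the grip force at its end, in the units of the state.
- arm.get_obs(): the state, without advancing time (a new reading comes with each control period).
- arm.read_camera(name): name is "scene" or "side" or "wrist"; returns (picture, depth): 400x640x3 uint8, blue, green, red; 400x640 float32, m along the optical axis (not along the pixel's ray), 0 where there is no reading.
- arm.camera_info(name): a dict with "fov_y" (degrees; the focal length in pixels is half the picture's height over the tangent of half this angle, whatever the lens; pixels are square), "cx", "cy" (the principal point, pixels), "R" (3x3) and "t" (3): a world point X has camera coordinates R X + t. Camera axes: x right, y down, z forward; pixel columns grow to the right and rows downward; lengths in m; the calibration is good to about 2 mm. A picture is of the moment at which its call begins: read the wrist's pose just before it. camera_info takes no time and is no camera call; for the wrist camera it gives the pose at the moment of the call.
- arm.hand_in(): hands the job in; it is judged then, once.
Trained networks look in the newest picture that a camera, given by its name, has taken for a name from the list of things; names that differ only in an ending like _2 or _b are one class to them, and where a whole thing is asked for, a point or a joint stands for the part that bears it (a point fixed in the world has none). Each returns a list of dicts, best first, with "score" (0 to 1); they miss things now and then, are a little off and sometimes report something else, mostly with a low value. They report only what shows in the picture. A call takes as long as a camera call. They do not tell look-alikes from the thing itself.
- arm.regions_of(camera, target): "mask" (400x640 bool, what is visible of it) and "bbox" ([left, top, right, bottom] in pixels, round what is visible of it).
- arm.landmark_of(camera, target): "point" ([column, row] in pixels: a listed point, or the origin of a listed thing).
The state is a dict: "time_s": time; "joint_pos": joint angles; "joint_vel": joint speeds; "effort": joint torques, N m; "eef_pos": TCP position; "ee_rot": TCP orientation; "ft_force": force on the tool from outside, world axes, zero at the start; "torque": the same for the moment, N m; "width": opening from 0.0 (shut) to 1.0 (fully open); "gripper_force": force on a finger pad.
Only numpy, scipy, OpenCV 4.12 (cv2) and the standard library are available. Lean on these libraries where they do the work, as an engineer would, in place of code of your own. Each camera call takes 0.05 s, during which the arm holds its last target. There are 200 camera calls.

### The job

The wooden wedge is trapped under the stack behind the slotted fence: take it by its handle and draw it gently straight out through the slot, so that the stack is held back by the fence and settles onto the bench still stacked; do not handle the stack. Then lay the wedge flat between the slanted cleat and the work block, thin end first and straight edge to the block, and slide it in by feel until the block is held snug against its corner stop. Do not ram it, let go so that it stays tight, and leave the other things alone.

Things in the scene. Friction and masses are not known exactly. Their poses are not given: they have to be found in the camera images.
- wedge: Flat pale wooden wedge, plate 14 mm thick, 0.18 kg, under the stack. Origin on its underside below the handle's centre; +x to the thin end, z up. Plate from x = -24 to +205 mm; edge at y = +24 mm straight along x; the other edge slopes 1 in 6, from y = -41 mm (thick end) to -4 mm (thin end). The stack rests on it from about x = 85 mm on, its centre at 179 mm.
- wedge_handle (a point): Centre of the wedge's handle, an upright block 36 mm along x, 30 mm wide along y, top 53 mm above the wedge's underside; the point is 33 mm above the wedge's origin. Grip it across y. Snug: a push of 8 to 14 N along +x on the handle stalls the wedge (push again if it has only jammed askew); it stays tight, over 1 N, when let go. Over 40 N bruises the block.
- fence: Fixed wooden fence, 170 mm along y, 22 mm thick, 50 mm high; origin under its middle, +x to the stack. The wedge lies through its slot (66 mm wide, 18 mm high), handle 65 mm out on the -x side, and comes out towards -x: 151 mm of drawing frees it. The stack rides 3 to 13 mm with it, then the fence holds it. The pull is 6 to 18 N, drawn slowly (30 mm/s); over 20 N on the fence is too rough.
- oil_stone: Oil stone in a wooden base, bottom of the stack, 66 x 190 x 28 mm, its long side along the wedge (its own y turned by +0.21 rad), 0.5 to 0.8 kg; origin under its centre, at first 14 mm above the bench, on the wedge. At the end it must lie flat on the bench behind the fence, within 50 mm of its first place.
- long_block: Wooden offcut 52 x 130 x 31 mm lying on the oil stone; origin under its centre.
- small_block: Wooden offcut 47 x 62 x 23 mm, top of the stack, lying on the long block; origin under its centre. The top of the stack is about 100 mm above the bench.
- cleat: Wooden cleat 91 x 32 x 34 mm fixed to the bench, its slanted face (1 in 6, as the wedge) towards the work block. Frame: +x is the way the wedge is pushed in, z up; origin on the bench before the mouth, 150 mm from the cleat's middle: there the wedge's origin lies when snug, on average, axes parallel. The face runs from x = 100, y = -21.5 mm to x = 190, y = -6.5 mm, the cleat on its -y side.
- mouth (a point): Point on the bench at x = -55, y = -5 mm in the cleat's frame. With its origin here and its axes parallel to the cleat's, the wedge has about 4 mm of play to the cleat and 1 to 5 mm to the work block, and can be lowered in from above. From here it slides in along the cleat's +x by 40 to 70 mm until snug, drifting some 5 mm to +y on the way; the depth differs each time: feel for it.
- work_block: Loose wooden block, the work to be held, 36 x 92 x 29 mm, its long side along the cleat's x (own y turned by +0.52 rad); origin under its centre, about x = 140, y = 41 mm in the cleat's frame. The face towards the cleat meets the wedge's straight edge.
- corner_stop: L-shaped wooden stop fixed to the bench, 34 mm high; origin on the bench at the inner corner, where the work block's +x and +y faces are stopped. The arms run along -x (98 mm) and along -y (29 mm). It is set anew by up to 2 mm along y, so the snug depth differs by up to 15 mm.
- tape_roll: Roll of tape lying flat, 104 mm across, 25 mm high; bystander.
- glue_tube: Yellow glue tube, 106 x 146 x 34 mm, lying on the bench between the two places; bystander.
- spare_offcut: Wooden offcut 58 x 62 x 35 mm at the right near edge; bystander.
Not all that is in view belongs to the job. What is shaped like the work_block but black is not meant.

How it is judged (in metres and radians):
On the way:
1. the wedge is drawn clear of the stack and the stack has settled on the bench, still stacked (x of wedge in the frame of fence below -0.202 m and height (world z) of oil_stone below 0.005 m and angle between oil_stone's own z axis and vertical below 0.05 rad and distance of oil_stone from where it was at the start of the episode below 0.05 m and horizontal distance between long_block and oil_stone below 0.025 m and angle between each of long_block, small_block's own z axis and vertical below 0.06 rad and z of long_block in the frame of oil_stone above 0.02 m and horizontal distance between small_block and long_block below 0.025 m and z of small_block in the frame of long_block above 0.02 m), for 0.2 s.
At the end, for the whole second after the job is handed in: Wedge flat between cleat and block, parallel to the cleat frame within 0.06 rad, within 40 mm of its origin, tight (over 1 N on block and cleat, 0.5 N on stop). Oil stone flat on the bench within 50 mm of its first place, each block level and within 25 mm of centre on the one below; all at rest (contact force between wedge and work_block above 1 N and contact force between wedge and cleat above 1 N and contact force between work_block and corner_stop above 0.5 N and height (world z) of each of wedge, oil_stone below 0.005 m and angle between wedge's own z axis and vertical below 0.04 rad and angle between the x axis of wedge and the x axis of cleat, either way round below 0.06 rad and horizontal distance between wedge and cleat below 0.04 m and height (world z) of work_block below 0.006 m and angle between each of work_block, oil_stone's own z axis and vertical below 0.05 rad and linear speed of each of wedge, oil_stone, small_block below 0.01 m/s and distance of oil_stone from where it was at the start of the episode below 0.05 m and horizontal distance between long_block and oil_stone below 0.025 m and angle between each of long_block, small_block's own z axis and vertical below 0.06 rad and z of long_block in the frame of oil_stone above 0.02 m and horizontal distance between small_block and long_block below 0.025 m and z of small_block in the frame of long_block above 0.02 m); the robot touches nothing.
It fails at once if the stack topples (a piece of it tilts more than 0.35 rad) (angle between any of oil_stone, long_block, small_block's own z axis and vertical above 0.35 rad).
It fails at once if the stack is dragged against the fence with more than 20 N (contact force between oil_stone and fence above 20 N).
It fails at once if the stack is handled or touched by the robot (contact force between any of the fingers, the arm and oil_stone above 1 N or contact force between any of the fingers, the arm and long_block above 1 N or contact force between any of the fingers, the arm and small_block above 1 N).
It fails at once if the wedge is rammed in: more than 40 N on the work block (contact force between wedge and work_block above 40 N).
It fails at once if a bystander is moved by more than 20 mm (distance of any of tape_roll, glue_tube, spare_offcut from where it was at the start of the episode above 0.02 m).
It also fails if it takes over 72 s, if anything falls off the work surface, if the arm or the gripper's body presses on something with over 40 N, if the wrist force passes 120 N, or if a joint passes its speed limit or range.

## Working session

There is one attempt and no reset: what is moved stays moved. The work goes in short steps, Python scripts to look and compute and a tool call to move; the robot and the scene stay as the last step left them, time stands still between calls to the robot, and variables do not carry over. Pictures are saved under pics/ and viewed, at most 10 in all, crops included, and the job is handed in when it is done.

Besides the shell and the picture viewer there is one more tool, called after "Emit:" by a JSON object that holds its "fn" and its "kwargs", one argument or row to a line. drive_tool: Moves the arm, as the interface text tells. Its arguments: {"type":"object","properties":{"targets":{"type":"array"}},"required":["targets"]}

```bash
mkdir -p pics
cat > h.py <<'E'
import numpy as np, cv2
from station import arm
def cam(n):
    c=arm.camera_info(n); f=200/np.tan(np.radians(c["fov_y"])/2)
    return f,c["cx"],c["cy"],np.array(c["R"]),np.array(c["t"])
def ray(n,uv,z):
    f,cx,cy,R,t=cam(n); d=R.T@np.array([(uv[0]-cx)/f,(uv[1]-cy)/f,1]); o=-R.T@t
    return o+d*(z-o[2])/d[2]
def proj(n,X):
    f,cx,cy,R,t=cam(n); p=R@np.asarray(X)+t; return np.array([f*p[0]/p[2]+cx,f*p[1]/p[2]+cy])
def cloud(n,depth):
    f,cx,cy,R,t=cam(n); v,u=np.mgrid[0:400,0:640]
    P=np.stack([(u-cx)/f*depth,(v-cy)/f*depth,depth],-1)
    return (P-t)@R
E
python3 - <<'E'
from h import *
print(arm.hold_point_z, arm.get_obs())
for n in ["scene","side"]:
    im,d=arm.read_camera(n); cv2.imwrite(f"pics/{n}0.png",im); np.savez(f"{n}0.npz",im=im,d=d)
    f,cx,cy,R,t=cam(n); print(n,f,cx,cy,(-R.T@t).round(3),R.round(2).tolist())
    for k in ["wedge","wedge_handle","fence","oil_stone","cleat","mouth","work_block","corner_stop","tape_roll","glue_tube","spare_offcut"]:
        for r in arm.landmark_of(n,k)[:2]:
            z=0.033 if k=="wedge_handle" else .014 if k=="oil_stone" else 0
            print(k,round(r["score"],2),np.round(r["point"]),ray(n,r["point"],z).round(4))
E
```

```text
0.0187 {'time_s': 0.0, 'joint_pos': array([-7.44263270e+01,  3.05666950e+00,  9.24931708e+01, -3.64811936e-04,
        8.45687484e+01, -6.82070112e+00]), 'joint_vel': array([-0.05390283, -0.07638832, -0.06859526,  0.03051533, -0.14777951,
        0.02365837]), 'effort': array([-2.39388928e-04, -3.93680263e+01, -3.70174277e+01, -7.42509337e-05,
        7.01314275e-03, -6.42783363e-06]), 'eef_pos': array([ 0.23789599, -0.57719558,  0.19605823]), 'ee_rot': array([[ 9.24583282e-01,  3.80979578e-01, -5.61790020e-04],
       [ 3.80979917e-01, -9.24581167e-01,  1.99207175e-03],
       [ 2.39518182e-04, -2.05586695e-03, -9.99997858e-01]]), 'ft_force': array([-0.27774867, -0.2462927 ,  0.21205148]), 'torque': array([ 0.011702  , -0.00936013,  0.01992473]), 'gripper_force': 0.0, 'width': 1.0025385347239577}
scene 407.85660985901865 317.31426009249344 190.64761717228527 [-0.817  0.777  0.834] [[-0.49, -0.87, -0.01], [-0.37, 0.22, -0.9], [0.79, -0.44, -0.43]]
wedge 0.7 [249. 226.] [0.5558 0.323  0.    ]
wedge_handle 0.7 [246. 220.] [0.5546 0.3328 0.033 ]
fence 0.56 [230. 232.] [0.5549 0.4005 0. 
[... 378 characters left out ...]
7, -0.82], [-0.01, 0.82, -0.57]]
wedge 0.75 [314. 170.] [0.5387 0.3335 0.    ]
wedge_handle 0.63 [315. 161.] [0.544  0.3541 0.033 ]
fence 0.75 [318. 163.] [0.5557 0.3899 0.    ]
oil_stone 0.64 [316. 151.] [0.5467 0.475  0.014 ]
cleat 0.75 [315. 174.] [0.5426 0.303  0.    ]
work_block 0.89 [278. 352.] [ 0.4503 -0.5514  0.    ]
work_block 0.5 [298. 240.] [ 0.4859 -0.1239  0.    ]
corner_stop 0.75 [295. 233.] [ 0.4754 -0.0893  0.    ]
tape_roll 0.85 [346. 181.] [0.6704 0.2464 0.    ]
glue_tube 0.82 [284. 222.] [ 0.431  -0.0239  0.    ]
glue_tube 0.69 [296. 232.] [ 0.4769 -0.0823  0.    ]
spare_offcut 0.74 [274. 315.] [ 0.4319 -0.4358  0.    ]
spare_offcut 0.57 [316. 164.] [0.5456 0.3795 0.    ]
```

Run:
```python
import cv2
a=cv2.imread("pics/side0.png");cv2.imwrite("pics/side0c.png",cv2.resize(a[110:380,200:440],None,fx=2.2,fy=2.2,interpolation=cv2.INTER_CUBIC))
a=cv2.imread("pics/scene0.png");cv2.imwrite("pics/scene0c.png",cv2.resize(a[150:350,150:450],None,fx=2.6,fy=2.6,interpolation=cv2.INTER_CUBIC))
```

```text
(no output)
```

View pics/side0c.png

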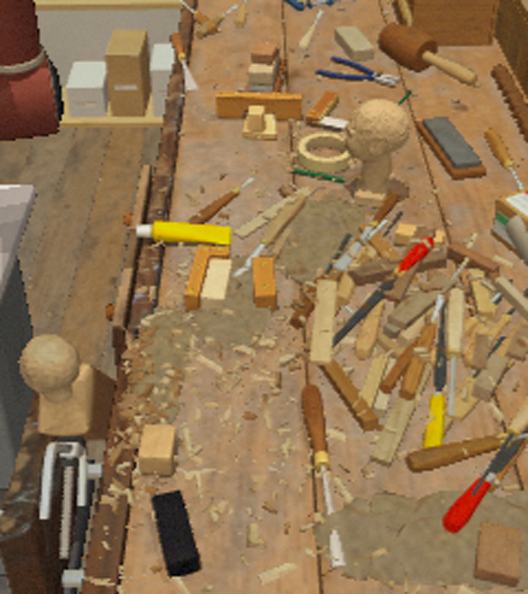

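View pics/scene0c.png

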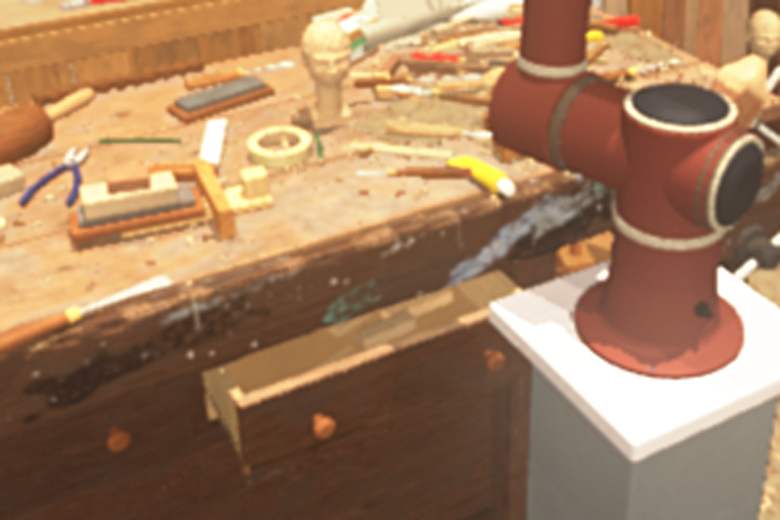

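The side crop shows the wedge handle at full-picture (317,164) in front of the fence. The pale work block is at (298,236) inside the L-stop, with the cleat at (319,238). The shapes like the work block are the pale one at (298,236) and the black one at (279,352). The pale one, which lies in the corner stop, fits the description. I'll confirm it with the wrist camera.

```bash
cat >> h.py <<'E'
def shift(target,yaw=None):
    """cm along tool axes, roll rad, to bring TCP to target with tool x at yaw deg"""
    o=arm.get_obs(); R=o["ee_rot"]; s=R.T@(np.array(target)-o["eef_pos"])*100
    y0=np.degrees(np.arctan2(R[1,0],R[0,0])); r=None if yaw is None else np.radians(y0-yaw)
    return s.round(2),r,y0
E
python3 - <<'E'
from h import *
f,cx,cy,R,t=cam("wrist"); o=arm.get_obs(); T=o["ee_rot"]
print(f,cx,cy,(T.T@(-R.T@t-o["eef_pos"])).round(3)); print((R@T).round(3))
print(shift([0.54,-0.22,0.33],90))
E
```

```text
294.88466932327475 319.3798001695727 194.35894187390306 [ 0.069  0.    -0.177]
[[ 0.     1.    -0.   ]
 [-0.962  0.    -0.274]
 [-0.274  0.     0.962]]
(array([ 41.55, -21.59, -13.27]), np.float64(-1.1799697265193125), np.float64(22.392714717237418))
```

The manual's scale: shifts go in shares of 600 mm and turns go in shares of 180 degrees. Converting my numbers, 43 cm / 60 = 0.7167, 40 cm / 60 = 0.6667, -0.22 rad / 3.1416 = -0.07.

Emit:
{"fn": "drive_tool", "kwargs": {
  "targets": [
    {"claw":1,"translation":[0.0667,-0.0417,-0.0167],"roll":-0.0318},
    {"claw":1,"translation":[0.1333,-0.0833,-0.0333],"roll":-0.07},
    {"claw":1,"translation":[0.2,-0.1333,-0.05],"roll":-0.1082},
    {"claw":1,"translation":[0.2667,-0.1833,-0.0667],"roll":-0.1464},
    {"claw":1,"translation":[0.3333,-0.2333,-0.0833],"roll":-0.1846},
    {"claw":1,"translation":[0.4,-0.2833,-0.1],"roll":-0.2228},
    {"claw":1,"translation":[0.4667,-0.3333,-0.1],"roll":-0.261},
    {"claw":1,"translation":[0.5333,-0.3833,-0.1],"roll":-0.2992},
    {"claw":1,"translation":[0.6,-0.4333,-0.1],"roll":-0.3374},
    {"claw":1,"translation":[0.6667,-0.4833,-0.1],"roll":-0.3756},
    {"claw":1,"translation":[0.7167,-0.5167,-0.1],"roll":-0.3756},
    {"claw":1,"translation":[0.7167,-0.5167,-0.1],"roll":-0.3756}
  ]
}}

```text
time_s: 2.2
eef_pos: [0.4995, -0.1558, 0.2573]
ee_rot: [[-0.0, 1.0, 0.001], [1.0, 0.0, -0.001], [-0.001, 0.001, -1.0]]
ft_force: [1.2, -1.2, -0.1]
width: 1.0
gripper_force: 0.0
```

Run:
```python
from h import *
o=arm.get_obs(); print(o["eef_pos"],o["time_s"])
n="wrist"; im,d=arm.read_camera(n); np.savez("w1.npz",im=im,d=d,C=cloud(n,d)); cv2.imwrite("pics/w1.png",im)
for k in ["cleat","mouth","work_block","corner_stop","glue_tube"]:
    for r in arm.landmark_of(n,k)[:2]: print(k,round(r["score"],2),np.round(r["point"]),ray(n,r["point"],0).round(4))
    for r in arm.regions_of(n,k)[:2]: print("  reg",round(r["score"],2),r["bbox"])
```

```text
[ 0.4995267  -0.15584892  0.25731808] 2.2
  reg 0.76 [352.1, 116.8, 378.6, 185.9]
  reg 0.27 [296.5, 112.9, 328.3, 183.1]
  reg 0.59 [350.7, 115.8, 373.0, 185.5]
work_block 0.83 [310. 144.] [ 0.4843 -0.1372  0.    ]
  reg 0.96 [292.4, 113.0, 328.9, 183.6]
  reg 0.34 [349.4, 116.5, 377.8, 185.1]
corner_stop 0.75 [302. 113.] [ 0.4742 -0.0931  0.    ]
  reg 0.7 [276.1, 93.8, 322.0, 184.4]
glue_tube 0.96 [272.  47.] [ 0.4355 -0.0079  0.    ]
glue_tube 0.18 [309. 144.] [ 0.4825 -0.1374  0.    ]
  reg 0.58 [205.3, 24.0, 322.8, 64.3]
```

View pics/w1.png

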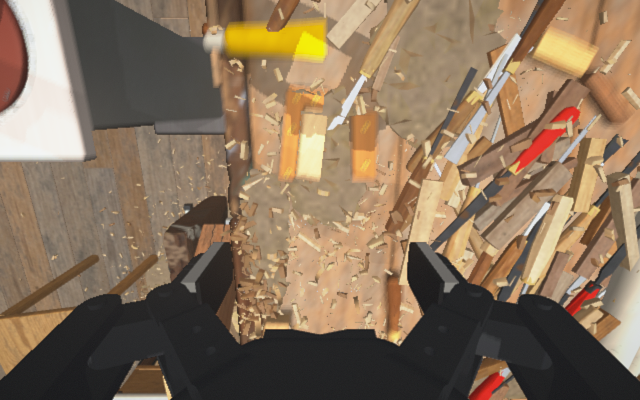

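The wrist picture shows the pale work block at (311,145) in the orange L-stop at (287,140), the cleat at (363,148), and no black block nearby. Next I'll fit their edges from the depth.

Run:
```python
from h import *
D=np.load("w1.npz"); C=D["C"]; im=D["im"]
bench=C[100:230,240:340]; print("bench z",np.median(bench[...,2]))
sub=np.zeros((400,640),bool); sub[85:195,270:385]=1
m=sub&(C[...,2]>.02)&(C[...,2]<.045)
n,l,st,ce=cv2.connectedComponentsWithStats(m.astype(np.uint8),connectivity=4)
for i in range(1,n):
    if st[i,4]<100: continue
    P=C[l==i]; r=cv2.minAreaRect((P[:,:2]*1000).astype(np.float32)); print(st[i],np.round(P[:,2].mean(),4),r)
    if i: 
        print(np.round(cv2.convexHull((P[:,:2]*1000).astype(np.float32))[:,0],0).tolist())
cv2.imwrite("pics/w1c.png",cv2.resize(im[80:200,260:400],None,fx=5,fy=5,interpolation=cv2.INTER_CUBIC))
```

```text
bench z 0.007458814206361878
[ 278   91   50   92 3587] 0.0314 ((480.00323486328125, -118.10531616210938), (119.9373550415039, 59.02449035644531), 83.87442779541016)
[[513.0, -89.0], [507.0, -62.0], [501.0, -60.0], [492.0, -59.0], [462.0, -56.0], [459.0, -56.0], [458.0, -57.0], [456.0, -68.0], [453.0, -97.0], [448.0, -144.0], [446.0, -161.0], [446.0, -172.0], [446.0, -173.0], [448.0, -175.0], [459.0, -176.0], [465.0, -176.0], [494.0, -176.0], [503.0, -176.0], [504.0, -170.0]]
[ 350  115   25   68 1655] 0.034 ((561.2442016601562, -130.4981689453125), (32.20586013793945, 91.31838989257812), 2.9272451400756836)
[[578.0, -174.0], [578.0, -146.0], [578.0, -145.0], [578.0, -140.0], [576.0, -116.0], [575.0, -87.0], [574.0, -86.0], [573.0, -85.0], [572.0, -85.0], [570.0, -85.0], [568.0, -85.0], [559.0, -85.0], [558.0, -85.0], [555.0, -85.0], [544.0, -86.0], [544.0, -86.0], [543.0, -88.0], [544.0, -103.0], [547.0, -162.0], [547.0, -171.0], [547.0, -174.0], [549.0, -176.0], [573.0, -176.0], [574.0, -175.0]]
```

View pics/w1c.png

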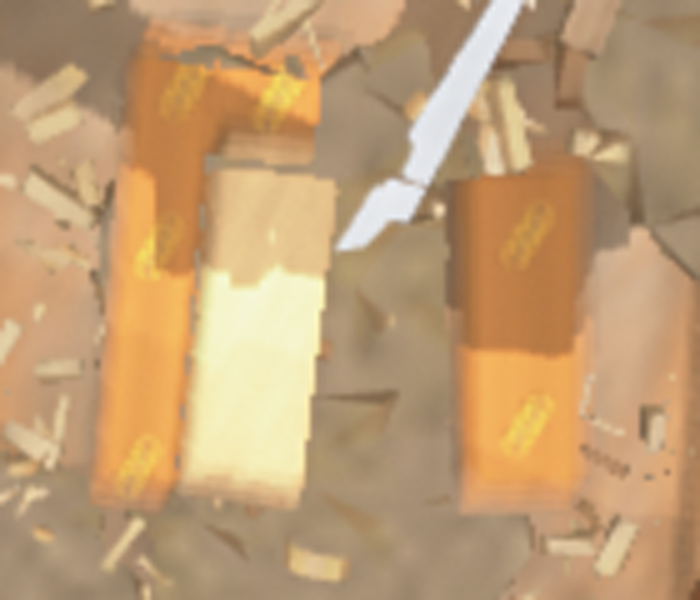

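The enlarged crop confirms it: the pale block sits inside the L-stop and the cleat faces it, and the black one is elsewhere. Now I'll refine the frame and move over the wedge.

Run:
```python
from h import *
D=np.load("w1.npz"); C=D["C"]; im=D["im"]
hsv=cv2.cvtColor(im,cv2.COLOR_BGR2HSV)
print("sat block,stop,cleat",hsv[160,308],hsv[120,310],hsv[160,285],hsv[165,362],hsv[130,362])
m=np.zeros((400,640),np.uint8); m[108:185,290:330]=1
m&=((C[...,2]>.02)&(C[...,2]<.045)&(hsv[...,1]<140)).astype(np.uint8)
n,l,st,ce=cv2.connectedComponentsWithStats(m,connectivity=4); i=1+np.argmax(st[1:,4]); P=C[l==i]
print(st[i],np.median(P[:,2]),cv2.minAreaRect((P[:,:2]*1000).astype(np.float32)))
# chisel height
print("blade z",C[128,336],C[115,345],C[100,352],"bench around",C[150,338],C[140,395],C[210,300])
s=np.load("side0.npz"); print(shift([0.545,0.27,0.26],90))
```

```text
sat block,stop,cleat [ 27  58 245] [ 19  96 232] [ 16 160 238] [ 21 159 240] [ 17 162 203]
[ 295  114   33   68 1677] 0.02861014220451138 ((490.9327087402344, -129.64170837402344), (90.98736572265625, 35.1738395690918), 83.61947631835938)
blade z [ 0.52602133 -0.10294849  0.01231629] [ 0.53798771 -0.08529959  0.01325387] [ 0.54657294 -0.06563402  0.01639203] bench around [ 0.52980548 -0.13402059  0.00871787] [ 0.61322913 -0.12009884 -0.0007775 ] [ 0.47407617 -0.22605718  0.00654631]
(array([42.89,  4.57, -0.32]), np.float64(-0.002061132486734171), np.float64(89.88190580749283))
```

Emit:
{"fn": "drive_tool", "kwargs": {
  "targets": [
    {"claw":1,"translation":[0.0667,0.0083,-0.0167],"roll":0},
    {"claw":1,"translation":[0.1333,0.0167,-0.0333],"roll":0},
    {"claw":1,"translation":[0.2,0.025,-0.05],"roll":0},
    {"claw":1,"translation":[0.2667,0.0333,-0.05],"roll":0},
    {"claw":1,"translation":[0.3333,0.0417,-0.05],"roll":0},
    {"claw":1,"translation":[0.4,0.05,-0.05],"roll":0},
    {"claw":1,"translation":[0.4667,0.0583,-0.0333],"roll":0},
    {"claw":1,"translation":[0.5333,0.0667,-0.0167],"roll":0},
    {"claw":1,"translation":[0.6,0.075,0],"roll":0},
    {"claw":1,"translation":[0.6667,0.075,0],"roll":0},
    {"claw":1,"translation":[0.6667,0.075,0],"roll":0}
  ]
}}

```text
time_s: 3.67
eef_pos: [0.5427, 0.2473, 0.2553]
ee_rot: [[-0.005, 1.0, -0.003], [1.0, 0.005, 0.002], [0.002, -0.003, -1.0]]
ft_force: [-0.4, -0.4, 0.7]
width: 0.998
gripper_force: 0.0
```

Run:
```python
from h import *
o=arm.get_obs(); print(o["eef_pos"],o["time_s"])
n="wrist"; im,d=arm.read_camera(n); C=cloud(n,d); np.savez("w2.npz",im=im,d=d,C=C); cv2.imwrite("pics/w2.png",im)
for k in ["wedge","wedge_handle","fence","oil_stone","long_block","small_block"]:
    z=dict(wedge_handle=.033,oil_stone=.014,long_block=.042,small_block=.073).get(k,0)
    for r in arm.landmark_of(n,k)[:2]: print(k,round(r["score"],2),np.round(r["point"]),ray(n,r["point"],z).round(4))
    for r in arm.regions_of(n,k)[:2]:
        P=C[r["mask"]]; P=P[np.isfinite(P).all(1)]; print("  reg",round(r["score"],2),r["bbox"],np.percentile(P[:,2],[5,50,95]).round(3))
# fence top, handle top
S=(abs(C[...,0]-.55)<.15)&(C[...,1]>.2)&(C[...,1]<.65)
for name,lo,hi,y0,y1 in [("fence",.043,.056,.36,.45),("handle",.045,.06,.27,.36),("plate",.008,.022,.25,.37)]:
    m=(S&(C[...,2]>lo)&(C[...,2]<hi)&(C[...,1]>y0)&(C[...,1]<y1)).astype(np.uint8)
    k,l,st,ce=cv2.connectedComponentsWithStats(m,connectivity=4)
    for i in np.argsort(-st[1:,4])[:2]+1:
        P=C[l==i]; print(name,st[i],P[:,2].mean().round(4),cv2.minAreaRect((P[:,:2]*1000).astype(np.float32)))
```

```text
[0.54267994 0.24731416 0.25526286] 3.6667
wedge 0.84 [325. 100.] [0.5503 0.3261 0.    ]
  reg 0.56 [306.6, 55.9, 351.8, 121.7] [0.013 0.015 0.054]
wedge_handle 0.79 [324.  96.] [0.55   0.3275 0.033 ]
  reg 0.9 [306.3, 52.6, 352.0, 120.4] [0.013 0.015 0.054]
fence 0.63 [331.  48.] [0.5596 0.3906 0.    ]
  reg 0.59 [257.9, 24.0, 400.0, 64.4] [0.017 0.05  0.052]
  reg 0.55 [257.4, 23.3, 401.1, 65.4] [0.014 0.05  0.052]
fence [ 257   24  145   36 3054] 0.0501 ((553.3825073242188, 391.80169677734375), (22.49504852294922, 170.19271850585938), 84.86395263671875)
fence [323   2   3   4   6] 0.0434 ((547.73291015625, 432.5971984863281), (2.4128997325897217, 2.626704692840576), 61.682064056396484)
handle [311  82  27  33 727] 0.053 ((548.0120849609375, 327.9183654785156), (35.834293365478516, 29.956851959228516), 83.38731384277344)
plate [ 305   66   47   54 1521] 0.0143 ((554.0367431640625, 336.0021667480469), (63.16423416137695, 67.57201385498047), 0.16424702107906342)
plate [397  66  42  29 783] 0.0155 ((677.8018188476562, 360.2963562011719), (29.98848533630371, 59.8732795715332), 66.54828643798828)
```

View pics/w2.png

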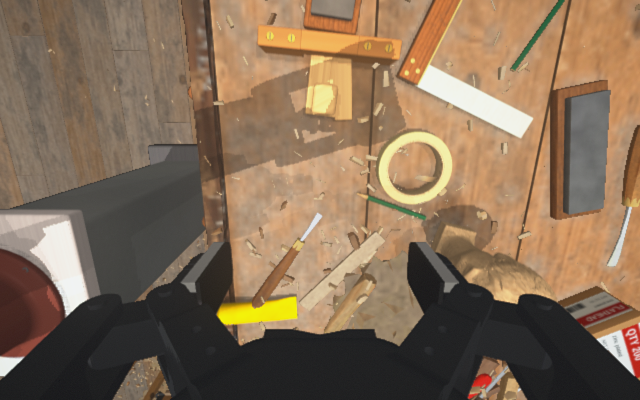

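The wrist picture shows the wedge handle at (324,98), the fence at (330,42), the stack behind it, and the tape at (415,167), clear of the fingers. I have the handle at (548,328) mm with a yaw of about 84°.

Run:
```python
from h import *
C=np.load("w2.npz")["C"]
# straight edge of the plate (left in world -x): leftmost x per y
m=(abs(C[...,2]-.014)<.004)&(C[...,0]>.50)&(C[...,0]<.61)
for y in np.arange(.306,.376,.01):
    s=m&(abs(C[...,1]-y)<.004); P=C[s][:,0]; print(round(y,3),(P.min()*1000).round(1),(P.max()*1000).round(1)) if len(P) else None
print(shift([0.548,0.328,0.12],84.3),shift([0.548,0.328,0.02],84.3))
```

```text
0.306 539.0 608.3
0.316 522.6 585.5
0.326 524.1 585.1
0.336 525.5 584.8
0.346 526.9 584.5
0.356 526.9 584.1
0.366 528.3 583.9
0.376 529.7 609.2
(array([ 8.62,  0.4 , 13.7 ]), np.float64(0.09877997174759208), np.float64(89.95967548155853)) (array([ 8.62,  0.4 , 23.7 ]), np.float64(0.09877997174759208), np.float64(89.95967548155853))
```

In the tool's units: 15 cm / 60 = 0.25, 13 cm / 60 = 0.2167, 0.11 rad / 3.1416 = 0.035.

Emit:
{"fn": "drive_tool", "kwargs": {
  "targets": [
    {"claw":1,"translation":[0.05,0.0033,0.0583],"roll":0.0159},
    {"claw":1,"translation":[0.1,0.005,0.1167],"roll":0.0318},
    {"claw":1,"translation":[0.1433,0.0067,0.1667],"roll":0.035},
    {"claw":1,"translation":[0.1433,0.0067,0.2167],"roll":0.035},
    {"claw":1,"translation":[0.1433,0.0067,0.25],"roll":0.035},
    {"claw":1,"translation":[0.1433,0.0067,0.25],"roll":0.035},
    {"claw":1,"translation":[0.1433,0.0067,0.25],"roll":0.035}
  ]
}}

```text
time_s: 4.9
eef_pos: [0.5469, 0.3278, 0.1055]
ee_rot: [[0.11, 0.994, -0.003], [0.994, -0.11, -0.001], [-0.002, -0.003, -1.0]]
ft_force: [0.1, -0.6, 1.0]
width: 1.0
gripper_force: 0.0
```

Run:
```python
from h import *
o=arm.get_obs(); print(o["eef_pos"],o["ft_force"])
print(shift([0.548,0.328,0.02],83.8))
```

```text
[0.54688663 0.32780698 0.10551766] [ 0.14292013 -0.60895462  1.01273606]
(array([0.05, 0.13, 8.55]), np.float64(-0.0016560287281479364), np.float64(83.7051165431247))
```

In the tool's units: 8.5 cm / 60 = 0.1417, 7.8 cm / 60 = 0.13.

Emit:
{"fn": "drive_tool", "kwargs": {
  "targets": [
    {"claw":1,"translation":[0,0.0017,0.05],"roll":0},
    {"claw":1,"translation":[0,0.0017,0.1],"roll":0},
    {"claw":1,"translation":[0,0.0017,0.13],"roll":0},
    {"claw":1,"translation":[0,0.0017,0.1417],"roll":0},
    {"claw":0.5,"translation":[0,0.0017,0.1417],"roll":0},
    {"claw":0.3,"translation":[0,0.0017,0.1417],"roll":0},
    {"claw":0.1,"translation":[0,0.0017,0.1417],"roll":0},
    {"claw":0,"translation":[0,0.0017,0.1417],"roll":0},
    {"claw":0,"translation":[0,0.0017,0.1417],"roll":0},
    {"claw":0,"translation":[0,0.0017,0.1417],"roll":0},
    {"claw":0,"translation":[0,0.0017,0.1417],"roll":0}
  ]
}}

```text
time_s: 5.82
eef_pos: [0.5491, 0.3283, 0.0225]
ee_rot: [[0.11, 0.994, 0.001], [0.994, -0.11, 0.0], [0.0, 0.001, -1.0]]
ft_force: [0.2, -0.6, 0.4]
width: 0.004
gripper_force: 0.0
```

Run:
```python
from h import *
for n in ["side","wrist"]:
    im,d=arm.read_camera(n); C=cloud(n,d); np.savez(f"{n}3.npz",im=im,d=d,C=C)
    if n=="side": a=cv2.resize(im[100:220,240:400],None,fx=4,fy=4,interpolation=cv2.INTER_CUBIC)
    else: b=cv2.resize(im[0:250,160:480],None,fx=2,fy=2)
    if n=="wrist": cv2.imwrite("pics/g3.png",cv2.resize(b,(640,500)))
cv2.imwrite("pics/s3.png",a)
o=arm.get_obs(); print(o["width"],o["gripper_force"],o["eef_pos"],o["ft_force"])
```

```text
0.003635692203523259 0.0 [0.54882282 0.32815648 0.02201245] [ 0.18426126 -1.11670943 -0.02164621]
```

View pics/s3.png

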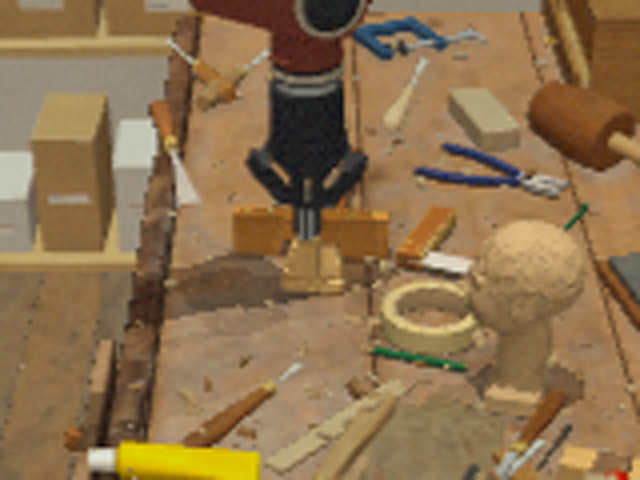

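View pics/g3.png

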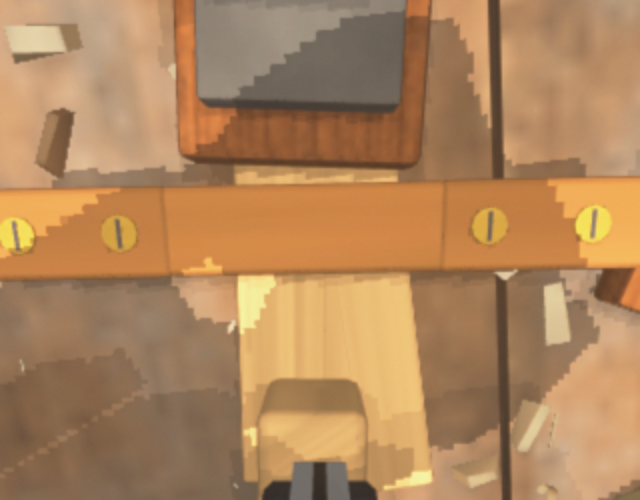

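Run:
```python
from h import *
for n in ["side","wrist"]:
    C=np.load(f"{n}3.npz")["C"]
    for name,lo,hi,y0,y1 in [("fence",.043,.056,.36,.45),("handle",.047,.06,.25,.37),("finger?",.062,.09,.25,.37)]:
        m=((abs(C[...,0]-.55)<.1)&(C[...,2]>lo)&(C[...,2]<hi)&(C[...,1]>y0)&(C[...,1]<y1)).astype(np.uint8)
        k,l,st,ce=cv2.connectedComponentsWithStats(m,connectivity=4)
        for i in np.argsort(-st[1:,4])[:2]+1:
            P=C[l==i]; print(n,name,st[i],P[:,2].mean().round(4),cv2.minAreaRect((P[:,:2]*1000).astype(np.float32)))
    print(n,"tcp px",proj(n,arm.get_obs()["eef_pos"]),"handle top px",proj(n,[.548,.328,.053]))
w=np.load("wrist3.npz"); C=w["C"]
for v in range(185,260,6): print(v,C[v,318].round(3),w["d"][v,318].round(3))
w=np.load("side3.npz"); C=w["C"]
for v in range(140,180,3): print(v,C[v,317].round(3))
```

```text
side fence [320 151  17   6  66] 0.0483 ((597.6453247070312, 388.4106750488281), (34.270233154296875, 78.24034118652344), 65.41956329345703)
side fence [298 151  15   5  53] 0.0483 ((499.09716796875, 394.40753173828125), (28.572425842285156, 62.75941848754883), 84.41323852539062)
side handle [312 158   8   6  28] 0.0512 ((545.0831298828125, 325.39910888671875), (30.598793029785156, 28.790822982788086), 77.318603515625)
side handle [332 156   1   1   1] 0.0486 ((615.73779296875, 367.32769775390625), (0.0, 0.0), 0.0)
side finger? [313 153   7   7  39] 0.0775 ((547.1576538085938, 319.7065124511719), (16.432283401489258, 26.275854110717773), 85.36302185058594)
side tcp px [316.4443159  166.07245065] handle top px [316.2173803  159.70736122]
wrist fence [  137    88   351    53 15732] 0.0497 ((552.1265869140625, 395.25244140625), (22.11028289794922, 170.24942016601562), 84.8672103881836)
wrist fence [292  24   2   2   4] 0.0435 ((547.8885498046875, 436.77386474609375), (0.4667019248008728, 0.5464881658554077), 66.72494506835938)
wrist handle [ 288  203   56   54 1761] 0.052 ((547.23803710
[... 443 characters left out ...]

191 [0.55  0.349 0.021] 0.184
197 [0.55  0.349 0.035] 0.171
203 [0.55  0.349 0.046] 0.16
209 [0.55  0.347 0.051] 0.156
215 [0.55  0.344 0.053] 0.155
221 [0.549 0.341 0.053] 0.156
227 [0.549 0.338 0.054] 0.155
233 [0.549 0.339 0.063] 0.147
239 [0.549 0.338 0.07 ] 0.14
245 [0.549 0.339 0.077] 0.133
251 [0.549 0.339 0.083] 0.127
257 [0.549 0.339 0.088] 0.122
140 [0.552 0.323 0.147]
143 [0.552 0.323 0.134]
146 [0.551 0.315 0.124]
149 [0.551 0.321 0.107]
152 [0.551 0.321 0.093]
155 [0.551 0.319 0.08 ]
158 [0.551 0.319 0.066]
161 [0.551 0.321 0.051]
164 [0.551 0.317 0.038]
167 [0.551 0.31  0.028]
170 [0.551 0.311 0.013]
173 [0.551 0.303 0.003]
176 [ 0.551  0.286 -0.002]
179 [ 0.551  0.261 -0.001]
```

The fingers show as shut and seem to pass through the handle: they emerge from its top at z = 53 mm, with zero grip force. The TCP was where I wanted it, so this isn't an aiming miss. I'll go up, open, and repeat the close in small steps with readings.

In the tool's units: -5 cm / 60 = -0.0833, -3 cm / 60 = -0.05.

Emit:
{"fn": "drive_tool", "kwargs": {
  "targets": [
    {"claw":0,"translation":[0,0,-0.025],"roll":0},
    {"claw":0,"translation":[0,0,-0.05],"roll":0},
    {"claw":0,"translation":[0,0,-0.0833],"roll":0},
    {"claw":0,"translation":[0,0,-0.0833],"roll":0}
  ]
}}

```text
time_s: 6.25
eef_pos: [0.5525, 0.3298, 0.0787]
ee_rot: [[0.11, 0.994, 0.009], [0.994, -0.11, 0.004], [0.005, 0.009, -1.0]]
ft_force: [1.3, 0.3, 1.2]
width: 0.003
gripper_force: 0.0
```

Run:
```python
from h import *
n="wrist"; o=arm.get_obs(); print(o["time_s"],o["eef_pos"],o["width"],o["ft_force"])
im,d=arm.read_camera(n); C=cloud(n,d)
for name,lo,hi,y0,y1 in [("handle",.047,.06,.25,.37),("fing",.062,.12,.25,.37)]:
    m=((abs(C[...,0]-.55)<.1)&(C[...,2]>lo)&(C[...,2]<hi)&(C[...,1]>y0)&(C[...,1]<y1))
    P=C[m]; print(name,P.min(0),P.max(0),cv2.minAreaRect((P[:,:2]*1000).astype(np.float32)))
for k in ["wedge_handle","wedge"]:
    for r in arm.landmark_of(n,k)[:1]: print(k,r["score"],ray(n,r["point"],.033 if k!="wedge" else 0))
```

```text
6.25 [0.55246106 0.32982709 0.07873675] 0.003030637158804786 [1.33572609 0.29938158 1.20600988]
handle [0.52997725 0.31255394 0.04700697] [0.56231079 0.35010832 0.05303825] ((546.4695434570312, 331.67138671875), (35.28044891357422, 29.55954933166504), 82.30894470214844)
fing [0.53978278 0.33364269 0.11429524] [0.56482362 0.34090879 0.11993501] ((552.57861328125, 337.66229248046875), (5.145365238189697, 25.256935119628906), 83.34163665771484)
wedge_handle 0.72 [0.5479195  0.33240447 0.033     ]
wedge 0.95 [ 5.43573132e-01  3.30201927e-01 -2.77555756e-17]
```

Run:
```python
from h import *
o=arm.get_obs(); print(o["eef_pos"])
im,d=arm.read_camera("wrist"); C=cloud("wrist",d)
for v in range(196,262,5): print(v,im[v,316],C[v,316].round(3),d[v,316].round(3))
im,d=arm.read_camera("side"); C=cloud("side",d); u,v0=proj("side",o["eef_pos"]); print("tcp px",u,v0)
for v in range(136,172,2): print(v,im[v,int(u)],C[v,int(u)].round(3))
```

```text
[0.54924461 0.32829658 0.07284334]
196 [117 188 233] [0.547 0.34  0.052] 0.204
201 [118 188 233] [0.547 0.336 0.052] 0.206
206 [114 184 231] [0.546 0.333 0.052] 0.207
211 [112 179 226] [0.546 0.329 0.052] 0.208
216 [137 221 245] [0.546 0.325 0.052] 0.209
221 [ 91 144 189] [0.545 0.321 0.051] 0.211
226 [ 93 147 193] [0.545 0.318 0.052] 0.211
231 [ 84  92 102] [0.548 0.339 0.111] 0.148
236 [83 90 96] [0.548 0.339 0.118] 0.141
241 [69 76 82] [0.548 0.339 0.123] 0.136
246 [69 74 80] [0.548 0.339 0.128] 0.132
251 [57 62 67] [0.548 0.338 0.132] 0.128
256 [54 60 64] [0.548 0.339 0.137] 0.123
261 [45 50 54] [0.548 0.338 0.141] 0.12
tcp px 316.49350579465613 155.51223667044778
136 [45 64 93] [0.547 0.481 0.088]
138 [41 62 78] [0.547 0.489 0.074]
140 [28 28 27] [0.548 0.336 0.141]
142 [62 65 67] [0.548 0.316 0.142]
144 [65 67 70] [0.547 0.311 0.135]
146 [66 70 72] [0.547 0.325 0.119]
148 [63 67 70] [0.547 0.323 0.111]
150 [66 79 86] [0.547 0.438 0.04 ]
152 [ 41 100 156] [0.547 0.393 0.054]
154 [ 36  91 142] [0.547 0.382 0.051]
156 [ 27  77 122] [0.547 0.382 0.041]
158 [ 80 137 176] [0.547 0.347 0.051]
160 [ 72 125 161] [0.547 0.328 0.052]
162 [ 69 120 155] [0.547 0.313 0.051]
164 [ 63 113 150] [0.547 0.313 0.041]
166 [ 64 115 151] [0.547 0.311 0.032]
168 [ 63 114 150] [0.547 0.316 0.02 ]
170 [ 65 114 151] [0.547 0.318 0.009]
```

Both cameras put the visible fingertips about 35 mm above the reported TCP, and the fixed side camera agrees. So the fingers closed above the handle, and the true tips lie 35 mm behind the reported point. I'll correct for it: open, then go down to a reported z of about -0.016.

Emit:
{"fn": "drive_tool", "kwargs": {
  "targets": [
    {"claw":1,"translation":[0,0,0],"roll":0},
    {"claw":1,"translation":[0,0,0],"roll":0},
    {"claw":1,"translation":[0,0,0],"roll":0},
    {"claw":1,"translation":[0,0,0],"roll":0},
    {"claw":1,"translation":[0,0,0],"roll":0},
    {"claw":1,"translation":[0,0,0],"roll":0}
  ]
}}

```text
time_s: 7.0
eef_pos: [0.5488, 0.3281, 0.0718]
ee_rot: [[0.11, 0.994, -0.0], [0.994, -0.11, -0.0], [-0.0, -0.0, -1.0]]
ft_force: [-0.4, 0.1, -0.2]
width: 0.846
gripper_force: 0.0
```

In the tool's units: 8.5 cm / 60 = 0.1417, 8 cm / 60 = 0.1333.

Emit:
{"fn": "drive_tool", "kwargs": {
  "targets": [
    {"claw":1,"translation":[0,0,0.0417],"roll":0},
    {"claw":1,"translation":[0,0,0.0833],"roll":0},
    {"claw":1,"translation":[0,0,0.1167],"roll":0},
    {"claw":1,"translation":[0,0,0.1333],"roll":0},
    {"claw":1,"translation":[0,0,0.1417],"roll":0},
    {"claw":1,"translation":[0,0,0.1417],"roll":0},
    {"claw":1,"translation":[0,0,0.1417],"roll":0}
  ]
}}

```text
time_s: 7.58
eef_pos: [0.5496, 0.3284, -0.0121]
ee_rot: [[0.11, 0.994, 0.001], [0.994, -0.11, 0.001], [0.001, 0.001, -1.0]]
ft_force: [-0.5, 0.7, -0.7]
width: 1.003
gripper_force: 0.0
```

In the tool's units: 0.3 cm / 60 = 0.005, -0.1 cm / 60 = -0.0017.

Emit:
{"fn": "drive_tool", "kwargs": {
  "targets": [
    {"claw":0.6,"translation":[0,-0.0017,0.005],"roll":0},
    {"claw":0.4,"translation":[0,-0.0017,0.005],"roll":0},
    {"claw":0.2,"translation":[0,-0.0017,0.005],"roll":0},
    {"claw":0,"translation":[0,-0.0017,0.005],"roll":0},
    {"claw":0,"translation":[0,-0.0017,0.005],"roll":0},
    {"claw":0,"translation":[0,-0.0017,0.005],"roll":0},
    {"claw":0,"translation":[0,-0.0017,0.005],"roll":0}
  ]
}}

```text
time_s: 8.17
eef_pos: [0.5481, 0.3284, -0.0154]
ee_rot: [[0.11, 0.994, 0.001], [0.994, -0.11, 0.0], [0.0, 0.001, -1.0]]
ft_force: [-1.5, -0.2, 4.0]
width: 0.342
gripper_force: 60.7
```

In the tool's units: -1.6 cm / 60 = -0.0267, 0.02 cm / 60 = 0.0003.

Emit:
{"fn": "drive_tool", "kwargs": {
  "targets": [
    {"claw":0,"translation":[-0.0017,0,0],"roll":0},
    {"claw":0,"translation":[-0.005,0,0],"roll":0},
    {"claw":0,"translation":[-0.0083,0,0],"roll":0},
    {"claw":0,"translation":[-0.0125,0.0002,0],"roll":0},
    {"claw":0,"translation":[-0.0167,0.0002,0],"roll":0},
    {"claw":0,"translation":[-0.02,0.0002,0],"roll":0},
    {"claw":0,"translation":[-0.0233,0.0002,0],"roll":0},
    {"claw":0,"translation":[-0.0267,0.0003,0],"roll":0}
  ]
}}

```text
time_s: 8.83
eef_pos: [0.5466, 0.3157, -0.0154]
ee_rot: [[0.109, 0.994, 0.002], [0.994, -0.109, 0.006], [0.006, 0.001, -1.0]]
ft_force: [-0.2, 11.9, 0.5]
width: 0.343
gripper_force: 60.2
```

In the tool's units: -2.6 cm / 60 = -0.0433, -2.4 cm / 60 = -0.04.

Emit:
{"fn": "drive_tool", "kwargs": {
  "targets": [
    {"claw":0,"translation":[-0.0037,0,0],"roll":0},
    {"claw":0,"translation":[-0.0073,0,0],"roll":0},
    {"claw":0,"translation":[-0.011,0.0002,0],"roll":0},
    {"claw":0,"translation":[-0.0147,0.0002,0],"roll":0},
    {"claw":0,"translation":[-0.0183,0.0002,0],"roll":0},
    {"claw":0,"translation":[-0.022,0.0002,0],"roll":0},
    {"claw":0,"translation":[-0.0257,0.0003,0],"roll":0},
    {"claw":0,"translation":[-0.0293,0.0003,0],"roll":0},
    {"claw":0,"translation":[-0.0333,0.0003,0],"roll":0},
    {"claw":0,"translation":[-0.0367,0.0003,0],"roll":0},
    {"claw":0,"translation":[-0.04,0.0003,0],"roll":0},
    {"claw":0,"translation":[-0.0433,0.0005,0],"roll":0}
  ]
}}

```text
time_s: 9.83
eef_pos: [0.5443, 0.2905, -0.0153]
ee_rot: [[0.11, 0.994, 0.003], [0.994, -0.11, 0.008], [0.008, 0.002, -1.0]]
ft_force: [0.4, 15.1, -0.6]
width: 0.344
gripper_force: 60.1
```

In the tool's units: -2.6 cm / 60 = -0.0433, -2.4 cm / 60 = -0.04.

Emit:
{"fn": "drive_tool", "kwargs": {
  "targets": [
    {"claw":0,"translation":[-0.0037,0,0],"roll":0},
    {"claw":0,"translation":[-0.0073,0,0],"roll":0},
    {"claw":0,"translation":[-0.011,0.0002,0],"roll":0},
    {"claw":0,"translation":[-0.0147,0.0002,0],"roll":0},
    {"claw":0,"translation":[-0.0183,0.0002,0],"roll":0},
    {"claw":0,"translation":[-0.022,0.0002,0],"roll":0},
    {"claw":0,"translation":[-0.0257,0.0003,0],"roll":0},
    {"claw":0,"translation":[-0.0293,0.0003,0],"roll":0},
    {"claw":0,"translation":[-0.0333,0.0003,0],"roll":0},
    {"claw":0,"translation":[-0.0367,0.0003,0],"roll":0},
    {"claw":0,"translation":[-0.04,0.0003,0],"roll":0},
    {"claw":0,"translation":[-0.0433,0.0005,0],"roll":0}
  ]
}}

```text
time_s: 10.83
eef_pos: [0.5418, 0.2653, -0.0154]
ee_rot: [[0.11, 0.994, 0.003], [0.994, -0.11, 0.009], [0.009, 0.002, -1.0]]
ft_force: [1.1, 17.8, -1.6]
width: 0.344
gripper_force: 60.1
```

In the tool's units: -2.6 cm / 60 = -0.0433, -1.1 cm / 60 = -0.0183.

Emit:
{"fn": "drive_tool", "kwargs": {
  "targets": [
    {"claw":0,"translation":[-0.0037,0,0],"roll":0},
    {"claw":0,"translation":[-0.0073,0,0],"roll":0},
    {"claw":0,"translation":[-0.011,0.0002,0],"roll":0},
    {"claw":0,"translation":[-0.0147,0.0002,0],"roll":0},
    {"claw":0,"translation":[-0.0183,0.0002,0],"roll":0},
    {"claw":0,"translation":[-0.022,0.0002,0],"roll":0},
    {"claw":0,"translation":[-0.0257,0.0003,0],"roll":0},
    {"claw":0,"translation":[-0.0293,0.0003,0],"roll":0},
    {"claw":0,"translation":[-0.0333,0.0003,0],"roll":0},
    {"claw":0,"translation":[-0.0367,0.0003,0],"roll":0},
    {"claw":0,"translation":[-0.04,0.0003,0],"roll":0},
    {"claw":0,"translation":[-0.0433,0.0005,0],"roll":0}
  ]
}}

```text
time_s: 11.83
eef_pos: [0.5394, 0.2358, -0.0154]
ee_rot: [[0.11, 0.994, 0.002], [0.994, -0.11, 0.002], [0.003, 0.002, -1.0]]
ft_force: [0.2, 5.8, 3.0]
width: 0.342
gripper_force: 60.5
```

In the tool's units: -2.4 cm / 60 = -0.04, -2.2 cm / 60 = -0.0367.

Emit:
{"fn": "drive_tool", "kwargs": {
  "targets": [
    {"claw":0,"translation":[-0.0033,0,0],"roll":0},
    {"claw":0,"translation":[-0.0067,0,0],"roll":0},
    {"claw":0,"translation":[-0.01,0.0002,0],"roll":0},
    {"claw":0,"translation":[-0.0133,0.0002,0],"roll":0},
    {"claw":0,"translation":[-0.0167,0.0002,0],"roll":0},
    {"claw":0,"translation":[-0.02,0.0002,0],"roll":0},
    {"claw":0,"translation":[-0.0233,0.0003,0],"roll":0},
    {"claw":0,"translation":[-0.0267,0.0003,0],"roll":0},
    {"claw":0,"translation":[-0.03,0.0003,0],"roll":0},
    {"claw":0,"translation":[-0.0333,0.0003,0],"roll":0},
    {"claw":0,"translation":[-0.0367,0.0003,0],"roll":0},
    {"claw":0,"translation":[-0.04,0.0005,0],"roll":0}
  ]
}}

```text
time_s: 12.83
eef_pos: [0.5371, 0.2116, -0.0154]
ee_rot: [[0.11, 0.994, 0.002], [0.994, -0.11, 0.002], [0.002, 0.002, -1.0]]
ft_force: [0.3, 6.0, 3.5]
width: 0.341
gripper_force: 60.5
```

In the tool's units: -2.4 cm / 60 = -0.04, -2.2 cm / 60 = -0.0367.

Emit:
{"fn": "drive_tool", "kwargs": {
  "targets": [
    {"claw":0,"translation":[-0.0033,0,0],"roll":0},
    {"claw":0,"translation":[-0.0067,0,0],"roll":0},
    {"claw":0,"translation":[-0.01,0.0002,0],"roll":0},
    {"claw":0,"translation":[-0.0133,0.0002,0],"roll":0},
    {"claw":0,"translation":[-0.0167,0.0002,0],"roll":0},
    {"claw":0,"translation":[-0.02,0.0002,0],"roll":0},
    {"claw":0,"translation":[-0.0233,0.0003,0],"roll":0},
    {"claw":0,"translation":[-0.0267,0.0003,0],"roll":0},
    {"claw":0,"translation":[-0.03,0.0003,0],"roll":0},
    {"claw":0,"translation":[-0.0333,0.0003,0],"roll":0},
    {"claw":0,"translation":[-0.0367,0.0003,0],"roll":0},
    {"claw":0,"translation":[-0.04,0.0005,0],"roll":0}
  ]
}}

```text
time_s: 13.83
eef_pos: [0.5347, 0.1872, -0.0154]
ee_rot: [[0.11, 0.994, 0.002], [0.994, -0.11, 0.001], [0.001, 0.002, -1.0]]
ft_force: [1.0, 2.3, -0.2]
width: 0.345
gripper_force: 60.1
```

In the tool's units: -2.2 cm / 60 = -0.0367, -2 cm / 60 = -0.0333.

Emit:
{"fn": "drive_tool", "kwargs": {
  "targets": [
    {"claw":0,"translation":[-0.0033,0,0],"roll":0},
    {"claw":0,"translation":[-0.0067,0,0],"roll":0},
    {"claw":0,"translation":[-0.01,0.0002,0],"roll":0},
    {"claw":0,"translation":[-0.0133,0.0002,0],"roll":0},
    {"claw":0,"translation":[-0.0167,0.0002,0],"roll":0},
    {"claw":0,"translation":[-0.02,0.0002,0],"roll":0},
    {"claw":0,"translation":[-0.0233,0.0003,0],"roll":0},
    {"claw":0,"translation":[-0.0267,0.0003,0],"roll":0},
    {"claw":0,"translation":[-0.03,0.0003,0],"roll":0},
    {"claw":0,"translation":[-0.0333,0.0003,0],"roll":0},
    {"claw":0,"translation":[-0.0367,0.0003,0],"roll":0},
    {"claw":0,"translation":[-0.0367,0.0005,0],"roll":0}
  ]
}}

```text
time_s: 14.83
eef_pos: [0.5325, 0.1649, -0.0154]
ee_rot: [[0.11, 0.994, 0.001], [0.994, -0.11, 0.0], [0.001, 0.001, -1.0]]
ft_force: [0.7, 2.0, 6.7]
width: 0.344
gripper_force: 61.7
```

Run:
```python
from h import *
o=arm.get_obs(); print(o["eef_pos"],o["time_s"])
F=np.array([.5533,.3918]); a=np.radians(84.87); print("fence x",(o["eef_pos"][:2]-F)@[np.cos(a),np.sin(a)])
for n in ["wrist","scene"]:
    im,d=arm.read_camera(n); C=cloud(n,d)
    if n=="wrist":
        np.savez("w4.npz",im=im,d=d,C=C); cv2.imwrite("pics/w4.png",im)
    m=(abs(C[...,0]-.57)<.09)&(C[...,1]>.41)&(C[...,1]<.62)&(C[...,2]>.015)&(C[...,2]<.15)
    P=C[m]; print(n,len(P),P.min(0),P.max(0)); print(np.histogram(P[:,2],np.arange(.015,.12,.005)))
```

```text
[ 0.53248081  0.16485026 -0.01540058] 14.8333
fence x -0.22790222885634176Traceback (most recent call last):
  File "<stdin>", line 9, in <module>
    return umr_minimum(a, axis, None, out, keepdims, initial, where)
ValueError: zero-size array to reduction operation minimum which has no identity
```

Run:
```python
from h import *
n="scene"; im,d=arm.read_camera(n); C=cloud(n,d)
m=(abs(C[...,0]-.57)<.09)&(C[...,1]>.42)&(C[...,1]<.62)&(C[...,2]>.015)&(C[...,2]<.15)
for name,M,CC in [("now",m,C)]:
    P=CC[M]; print(len(P),P.min(0),P.max(0),np.histogram(P[:,2]*1000,np.arange(15,120,5)))
C0=cloud(n,np.load("scene0.npz")["d"]); 
for lab,CC in [("before",C0),("now",C)]:
    for k,(lo,hi) in dict(small=(.077,.102),long=(.056,.0755)).items():
        pass
    for y in (.45,.47,.49,.51,.53,.55):
        s=(abs(CC[...,0]-.57)<.06)&(abs(CC[...,1]-y)<.008)&(CC[...,2]>0)&(CC[...,2]<.15); print(lab,y,CC[s][:,2].max().round(4))
b=cv2.resize(im[195:260,170:250],None,fx=8,fy=8,interpolation=cv2.INTER_CUBIC)
cv2.imwrite("pics/s5.png",b)
```

```text
840 [0.48498847 0.42049783 0.01500209] [0.60368632 0.59420693 0.08806639] (array([124,  49,  74,  62,  36,  49,  42,  46,  77, 115,  22,  17,  19,
        77,  31,   0,   0,   0,   0,   0]), array([ 15,  20,  25,  30,  35,  40,  45,  50,  55,  60,  65,  70,  75,
        80,  85,  90,  95, 100, 105, 110, 115]))
before 0.45 0.0768
before 0.47 0.0974
before 0.49 0.102
before 0.51 0.1018
before 0.53 0.1029
before 0.55 0.0958
now 0.45 0.064
now 0.47 0.0639
now 0.49 0.0865
now 0.51 0.0863
now 0.53 0.0863
now 0.55 0.0641
```

View pics/s5.png

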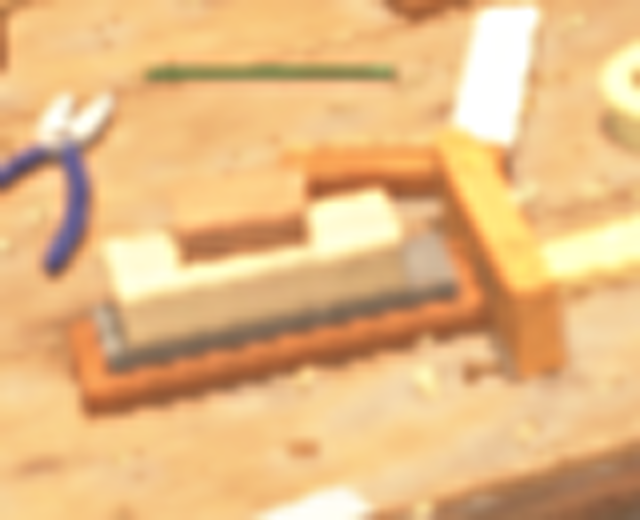

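The stack has settled flat and still stacked behind the fence: tops at 64 and 86 mm, 14 mm lower than before. Next I'll measure how the wedge sits in the hand and work out the carry.

```bash
cat >> h.py <<'E'
CO=np.array([.515,-.274]); CY=np.radians(83.55)
CR=np.array([[np.cos(CY),-np.sin(CY)],[np.sin(CY),np.cos(CY)]])
def c2w(p): return CO+CR@np.array(p)
def w2c(p): return CR.T@(np.array(p)[:2]-CO)
E
python3 - <<'E'
from h import *
o=arm.get_obs(); C=np.load("w4.npz")["C"]; R=o["ee_rot"]
Q=(C-o["eef_pos"])@R   # tool coords
m=(abs(C[...,2]-.014)<.003)&(abs(Q[...,1])<.06)&(Q[...,0]>.03)&(Q[...,0]<.215)
xs=np.arange(.04,.2,.01); L=[];H=[]
for x in xs:
    q=Q[m&(abs(Q[...,0]-x)<.003)][:,1]; L.append(np.percentile(q,1)); H.append(np.percentile(q,99))
print(np.round(L,4),np.round(H,4)); print(Q[m&(abs(Q[...,1])<.02)][:,0].max())
print(np.polyfit(xs[:12],L[:12],1),np.polyfit(xs[:12],H[:12],1))
print(c2w([-80,-7][0:2] and [-.08,-.007]))
t=c2w([-.08,-.007]); print(shift([t[0],t[1],.065],83.55), shift([t[0],t[1],-.0154],83.55))
E
```

```text
Traceback (most recent call last):
IndexError: index -1 is out of bounds for axis 0 with size 0
```

Run:
```python
from h import *
o=arm.get_obs(); C=np.load("w4.npz")["C"]; R=o["ee_rot"]
Q=(C-o["eef_pos"])@R
m=(abs(C[...,2]-.014)<.004)&(abs(Q[...,1])<.06)&(Q[...,0]>.02)&(Q[...,0]<.215)
print(m.sum(),Q[m].min(0),Q[m].max(0))
X=[];L=[];H=[]
for x in np.arange(.03,.2,.01):
    q=Q[m&(abs(Q[...,0]-x)<.003)][:,1]
    if len(q)>10: X.append(x);L.append(np.percentile(q,1));H.append(np.percentile(q,99))
print(np.round(X,3),np.round(L,4),np.round(H,4)); print(np.polyfit(X,L,1),np.polyfit(X,H,1))
t=c2w([-.08,-.007]); print(t,shift([t[0],t[1],.065],83.55), shift([t[0],t[1],-.0154],83.55))
```

```text
21836 [ 0.02000023 -0.05047944 -0.033392  ] [ 0.11587381  0.05989277 -0.02531586]
[0.03 0.04 0.05 0.06 0.07 0.08 0.09 0.1  0.11] [-0.0238 -0.0235 -0.0235 -0.0234 -0.0234 -0.0235 -0.0235 -0.0235 -0.0235] [0.0325 0.031  0.0295 0.0277 0.026  0.0245 0.0544 0.0212 0.0195]
[ 0.00219095 -0.02364654] [-0.05772427  0.03363578]
[ 0.5129688  -0.35427997] (array([-51.81,   3.78,  -8.06]), np.float64(0.0023530111226271197), np.float64(83.68481760647387)) (array([-5.182e+01,  3.770e+00, -2.000e-02]), np.float64(0.0023530111226271197), np.float64(83.68481760647387))
```

The wedge sits square in the hand: straight edge at 23.5 mm, no yaw error. I'll lift it and carry it.

In the tool's units: -40 cm / 60 = -0.6667, -37 cm / 60 = -0.6167.

Emit:
{"fn": "drive_tool", "kwargs": {
  "targets": [
    {"claw":0,"translation":[-0.0083,0,-0.05],"roll":0},
    {"claw":0,"translation":[-0.0333,0.0017,-0.1],"roll":0},
    {"claw":0,"translation":[-0.0833,0.005,-0.1333],"roll":0},
    {"claw":0,"translation":[-0.15,0.01,-0.1417],"roll":0},
    {"claw":0,"translation":[-0.2167,0.0167,-0.1417],"roll":0},
    {"claw":0,"translation":[-0.2833,0.0217,-0.1417],"roll":0},
    {"claw":0,"translation":[-0.35,0.0267,-0.1417],"roll":0},
    {"claw":0,"translation":[-0.4167,0.0317,-0.1417],"roll":0},
    {"claw":0,"translation":[-0.4833,0.0367,-0.1417],"roll":0},
    {"claw":0,"translation":[-0.55,0.0417,-0.1417],"roll":0},
    {"claw":0,"translation":[-0.6167,0.0467,-0.1417],"roll":0},
    {"claw":0,"translation":[-0.6667,0.05,-0.1417],"roll":0}
  ]
}}

```text
time_s: 15.93
eef_pos: [0.5147, -0.239, 0.0667]
ee_rot: [[0.111, 0.994, -0.005], [0.994, -0.111, -0.001], [-0.001, -0.005, -1.0]]
ft_force: [0.3, 0.9, -2.6]
width: 0.343
gripper_force: 60.5
```

In the tool's units: -11.8 cm / 60 = -0.1967, -10.5 cm / 60 = -0.175.

Emit:
{"fn": "drive_tool", "kwargs": {
  "targets": [
    {"claw":0,"translation":[-0.0667,0.005,0],"roll":0},
    {"claw":0,"translation":[-0.1333,0.01,0],"roll":0},
    {"claw":0,"translation":[-0.175,0.0117,0],"roll":0},
    {"claw":0,"translation":[-0.1967,0.0133,0],"roll":0},
    {"claw":0,"translation":[-0.1967,0.0133,0],"roll":0},
    {"claw":0,"translation":[-0.1967,0.0133,0],"roll":0},
    {"claw":0,"translation":[-0.1967,0.0133,0],"roll":0}
  ]
}}

```text
time_s: 16.52
eef_pos: [0.5119, -0.3525, 0.0676]
ee_rot: [[0.109, 0.994, -0.002], [0.994, -0.109, 0.002], [0.002, -0.002, -1.0]]
ft_force: [0.7, 0.2, -2.3]
width: 0.342
gripper_force: 60.6
```

Run:
```python
from h import *
o=arm.get_obs(); print(o["time_s"],o["eef_pos"],w2c(o["eef_pos"])*1000,o["ft_force"],o["width"])
t=c2w([-.08,-.0065]); print(shift([t[0],t[1],-.0154],83.55))
im,d=arm.read_camera("wrist"); C=cloud("wrist",d); np.savez("w6.npz",im=im,d=d,C=C); cv2.imwrite("pics/w6.png",im)
R=o["ee_rot"]; Q=(C-o["eef_pos"])@R
# plate tip & edges in hand (plate top about 31 mm behind TCP)
m=(abs(Q[...,2]+.0297)<.006)&(abs(Q[...,1])<.045)&(Q[...,0]>.03)&(Q[...,0]<.25)
print("plate x max",Q[m][:,0].max())
for x in np.arange(.04,.21,.02):
    q=Q[m&(abs(Q[...,0]-x)<.004)]
    if len(q)>10: print(x.round(3),np.percentile(q[:,1],[1,99]).round(4),np.median(q[:,2]).round(4))
for k in ["work_block","cleat"]:
    for r in arm.regions_of("wrist",k)[:1]:
        P=C[r["mask"]]; print(k,r["score"],r["bbox"])
```

```text
16.5167 [ 0.51185088 -0.35247356  0.06755961] [-78.33059997  -5.68622389] [ 0.66555832  0.2092883  -2.27362322] 0.3418780723001638
(array([-0.18,  0.1 ,  8.3 ]), np.float64(0.003400485395564862), np.float64(83.74483346146174))
plate x max 0.1162535123781364
0.04 [-0.0231  0.0314] -0.0295
0.06 [-0.0232  0.0279] -0.0294
0.08 [-0.0232  0.0247] -0.0294
0.1 [-0.0232  0.0214] -0.0294
0.12 [-0.0156  0.0184] -0.0281
```

In the tool's units: 6.2 cm / 60 = 0.1033, 5.8 cm / 60 = 0.0967.

Emit:
{"fn": "drive_tool", "kwargs": {
  "targets": [
    {"claw":0,"translation":[-0.0033,0.0017,0.0417],"roll":0},
    {"claw":0,"translation":[-0.0033,0.0017,0.075],"roll":0},
    {"claw":0,"translation":[-0.0033,0.0017,0.0867],"roll":0},
    {"claw":0,"translation":[-0.0033,0.0017,0.0967],"roll":0},
    {"claw":0,"translation":[-0.0033,0.0017,0.1033],"roll":0},
    {"claw":0,"translation":[-0.0033,0.0017,0.1033],"roll":0},
    {"claw":0,"translation":[-0.0033,0.0017,0.1033],"roll":0}
  ]
}}

```text
time_s: 17.25
eef_pos: [0.5141, -0.3565, 0.0078]
ee_rot: [[0.11, 0.994, 0.001], [0.994, -0.11, -0.001], [-0.001, 0.001, -1.0]]
ft_force: [0.7, 0.8, -1.4]
width: 0.343
gripper_force: 60.5
```

In the tool's units: 1.9 cm / 60 = 0.0317, 1.6 cm / 60 = 0.0267.

Emit:
{"fn": "drive_tool", "kwargs": {
  "targets": [
    {"claw":0,"translation":[0,0,0.0067],"roll":0},
    {"claw":0,"translation":[0,0,0.0133],"roll":0},
    {"claw":0,"translation":[0,0,0.02],"roll":0},
    {"claw":0,"translation":[0,0,0.0267],"roll":0},
    {"claw":0,"translation":[0,0,0.0317],"roll":0},
    {"claw":0,"translation":[0,0,0.0317],"roll":0}
  ]
}}

```text
time_s: 17.75
eef_pos: [0.5128, -0.3556, -0.0133]
ee_rot: [[0.11, 0.994, -0.001], [0.994, -0.11, 0.001], [0.001, -0.002, -1.0]]
ft_force: [0.1, -0.5, -2.0]
width: 0.344
gripper_force: 60.5
```

Run:
```python
from h import *
o=arm.get_obs(); print(o["time_s"],o["eef_pos"],w2c(o["eef_pos"])*1000,o["ft_force"],o["torque"],np.degrees(np.arctan2(o["ee_rot"][1,0],o["ee_rot"][0,0])))
im,d=arm.read_camera("wrist"); C=cloud("wrist",d); np.savez("w7.npz",im=im,d=d,C=C)
im2,d2=arm.read_camera("side"); 
a=cv2.resize(im2[215:305,280:345],(430,595),interpolation=cv2.INTER_CUBIC); b=cv2.resize(im[0:200,250:390],(370,529)); 
cv2.imwrite("pics/m7.png",np.hstack([a,np.vstack([b,np.zeros((66,370,3),np.uint8)])]))
```

```text
17.75 [ 0.51278799 -0.35562504 -0.01334559] [-81.35686156  -6.9714278 ] [ 0.08634938 -0.47957996 -1.95680789] [-0.09140893  0.04511354 -0.02738287] 83.69331939314785
```

View pics/m7.png

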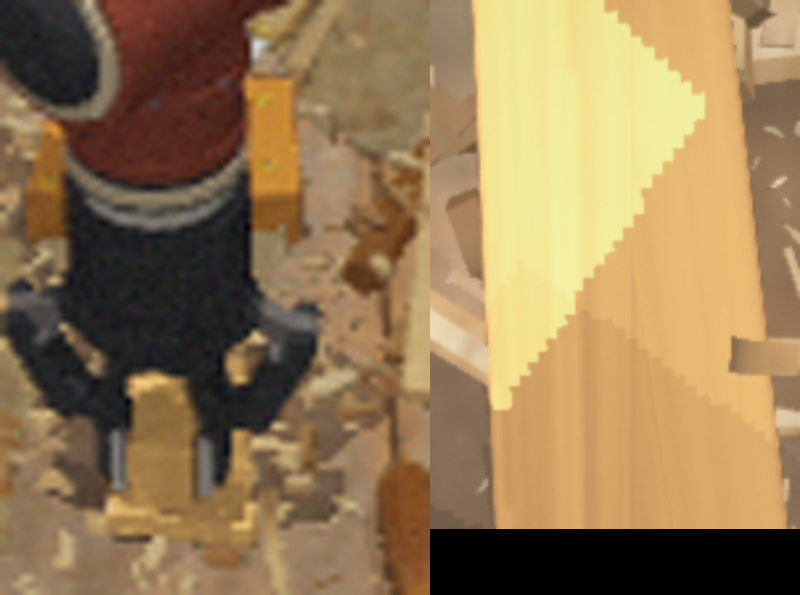

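The crop shows the handle gripped, the wedge pointing at the gap, and the cleat and stop on either side at (270,160) and (45,180). There is no contact force. I'll lower the last 2 mm and slide in.

In the tool's units: 2.6 cm / 60 = 0.0433, 2.4 cm / 60 = 0.04.

Emit:
{"fn": "drive_tool", "kwargs": {
  "targets": [
    {"claw":0,"translation":[0,0,0.0017],"roll":0},
    {"claw":0,"translation":[0,0,0.003],"roll":0},
    {"claw":0,"translation":[0.005,-0.0003,0.003],"roll":0},
    {"claw":0,"translation":[0.01,-0.0007,0.003],"roll":0},
    {"claw":0,"translation":[0.015,-0.001,0.003],"roll":0},
    {"claw":0,"translation":[0.02,-0.0013,0.003],"roll":0},
    {"claw":0,"translation":[0.025,-0.0017,0.003],"roll":0},
    {"claw":0,"translation":[0.03,-0.0022,0.003],"roll":0},
    {"claw":0,"translation":[0.035,-0.0027,0.003],"roll":0},
    {"claw":0,"translation":[0.04,-0.0033,0.003],"roll":0},
    {"claw":0,"translation":[0.0433,-0.0033,0.003],"roll":0}
  ]
}}

```text
time_s: 18.77
eef_pos: [0.514, -0.3298, -0.014]
ee_rot: [[0.109, 0.994, -0.001], [0.994, -0.109, -0.0], [-0.0, -0.001, -1.0]]
ft_force: [-1.8, -1.3, -1.7]
width: 0.346
gripper_force: 60.6
```

In the tool's units: 2 cm / 60 = 0.0333, 1.75 cm / 60 = 0.0292.

Emit:
{"fn": "drive_tool", "kwargs": {
  "targets": [
    {"claw":0,"translation":[0.0042,-0.0003,0.0017],"roll":0},
    {"claw":0,"translation":[0.0083,-0.0007,0.0017],"roll":0},
    {"claw":0,"translation":[0.0125,-0.0012,0.0017],"roll":0},
    {"claw":0,"translation":[0.0167,-0.0015,0.0017],"roll":0},
    {"claw":0,"translation":[0.0208,-0.002,0.0017],"roll":0},
    {"claw":0,"translation":[0.025,-0.0023,0.0017],"roll":0},
    {"claw":0,"translation":[0.0292,-0.0027,0.0017],"roll":0},
    {"claw":0,"translation":[0.0333,-0.003,0.0017],"roll":0}
  ]
}}

```text
time_s: 19.43
eef_pos: [0.5134, -0.3114, -0.0148]
ee_rot: [[0.108, 0.994, -0.003], [0.994, -0.108, -0.003], [-0.003, -0.003, -1.0]]
ft_force: [-6.9, -7.3, 0.6]
width: 0.342
gripper_force: 60.9
```

```bash
cat > s.py <<'E'
from h import *
o=arm.get_obs(); print(o["time_s"],o["eef_pos"],"cleat mm",w2c(o["eef_pos"])*1000,"F cleat",CR.T@o["ft_force"][:2],o["ft_force"][2],"M",o["torque"].round(2),np.degrees(np.arctan2(o["ee_rot"][1,0],o["ee_rot"][0,0])))
E
python3 s.py
```

```text
19.4333 [ 0.51343159 -0.31142907 -0.01475406] cleat mm [-37.36834596  -2.64615883] F cleat [-7.99030415  6.06510798] 0.6020765356851543 M [-1.05  1.16  0.63] 83.79515202581553
```

In the tool's units: -0.2 cm / 60 = -0.0033, -0.1 cm / 60 = -0.0017.

Emit:
{"fn": "drive_tool", "kwargs": {
  "targets": [
    {"claw":0,"translation":[0,-0.0017,0],"roll":0},
    {"claw":0,"translation":[0,-0.0033,0],"roll":0},
    {"claw":0,"translation":[0,-0.0033,0],"roll":0}
  ]
}}

```text
time_s: 19.68
eef_pos: [0.5127, -0.3096, -0.015]
ee_rot: [[0.11, 0.994, 0.0], [0.994, -0.11, 0.0], [0.0, 0.0, -1.0]]
ft_force: [-1.4, -0.4, -1.7]
width: 0.339
gripper_force: 60.6
```

```bash
python3 s.py
```

```text
19.6833 [ 0.51266495 -0.30961824 -0.01500194] cleat mm [-35.65509567  -1.68094339] F cleat [-0.59731873  1.34654277] -1.6920157652887835 M [-0.35  0.36  0.19] 83.66709709116266
```

In the tool's units: 1 cm / 60 = 0.0167, 0.8 cm / 60 = 0.0133.

Emit:
{"fn": "drive_tool", "kwargs": {
  "targets": [
    {"claw":0,"translation":[0.0033,-0.0005,0],"roll":0},
    {"claw":0,"translation":[0.0067,-0.001,0],"roll":0},
    {"claw":0,"translation":[0.01,-0.0015,0],"roll":0},
    {"claw":0,"translation":[0.0133,-0.002,0],"roll":0},
    {"claw":0,"translation":[0.0167,-0.0025,0],"roll":0}
  ]
}}

```text
time_s: 20.1
eef_pos: [0.5122, -0.2995, -0.015]
ee_rot: [[0.109, 0.994, -0.0], [0.994, -0.109, -0.0], [-0.0, -0.0, -1.0]]
ft_force: [-3.2, -3.0, -1.6]
width: 0.343
gripper_force: 60.6
```

```bash
python3 s.py
```

```text
20.1 [ 0.51224064 -0.29953498 -0.01497783] cleat mm [-25.68332424  -0.12660508] F cleat [-3.35698105  2.81006953] -1.5668098544224363 M [-0.49  0.55  0.25] 83.71439970737224
```

In the tool's units: 1 cm / 60 = 0.0167, 0.8 cm / 60 = 0.0133.

Emit:
{"fn": "drive_tool", "kwargs": {
  "targets": [
    {"claw":0,"translation":[0.0033,-0.001,0],"roll":0},
    {"claw":0,"translation":[0.0067,-0.0017,0],"roll":0},
    {"claw":0,"translation":[0.01,-0.0022,0],"roll":0},
    {"claw":0,"translation":[0.0133,-0.0027,0],"roll":0},
    {"claw":0,"translation":[0.0167,-0.0032,0],"roll":0}
  ]
}}

```text
time_s: 20.52
eef_pos: [0.5119, -0.2948, -0.0131]
ee_rot: [[0.109, 0.994, 0.001], [0.994, -0.109, -0.011], [-0.011, 0.002, -1.0]]
ft_force: [-7.4, -21.4, -0.5]
width: 0.345
gripper_force: 60.7
```

```bash
python3 s.py
```

```text
20.5167 [ 0.51194576 -0.29483478 -0.01310946] cleat mm [-21.04599951   0.69441062] F cleat [-22.11465005   4.90050274] -0.49239114621361435 M [-3.2   1.33 -0.16] 83.7236825401834
```

In the tool's units: -0.9 cm / 60 = -0.015, -0.5 cm / 60 = -0.0083.

Emit:
{"fn": "drive_tool", "kwargs": {
  "targets": [
    {"claw":0,"translation":[-0.0083,0,0],"roll":0},
    {"claw":0,"translation":[-0.015,0,0],"roll":0},
    {"claw":0,"translation":[-0.015,0,0],"roll":0}
  ]
}}

```text
time_s: 20.77
eef_pos: [0.5112, -0.2986, -0.0148]
ee_rot: [[0.111, 0.994, 0.002], [0.994, -0.111, 0.001], [0.001, 0.001, -1.0]]
ft_force: [-0.4, -0.5, -2.0]
width: 0.339
gripper_force: 60.6
```

```bash
python3 s.py
python3 - <<'E'
from h import *
o=arm.get_obs(); R=o["ee_rot"]
for n in ["wrist","side"]:
    im,d=arm.read_camera(n); C=cloud(n,d); np.savez(f"{n}8.npz",im=im,d=d,C=C)
    c=(C[...,:2]-CO)@CR*1000
    m=(c[...,0]>60)&(c[...,0]<230)&(abs(c[...,1])<90)&(C[...,2]>.005)&(C[...,2]<.045)
    print(n,m.sum())
    for x in range(70,225,10):
        s=m&(abs(c[...,0]-x)<4); 
        if s.sum()<5: continue
        y=c[s][:,1]; z=C[s][:,2]*1000; i=np.argsort(y)
        print(x,[(int(lo),int(np.median(z[(y>=lo)&(y<lo+6)]))) for lo in range(-60,84,6) if ((y>=lo)&(y<lo+6)).sum()>2])
E
```

```text
20.7667 [ 0.51116401 -0.29859146 -0.01483251] cleat mm [-24.86672538   1.04919984] F cleat [-0.50890995  0.34587509] -2.0330952402817224 M [-0.22 -0.08 -0.12] 83.62912276906327
wrist 20351
70 [(-48, 9), (-42, 9), (-36, 9), (-30, 9), (-24, 13), (-18, 14), (-12, 14), (-6, 14), (0, 14), (6, 14), (12, 19), (18, 19), (24, 14), (30, 9), (36, 7), (42, 8), (48, 7), (54, 5), (60, 5), (66, 5), (72, 5), (78, 5)]
80 [(-60, 6), (-54, 6), (-48, 10), (-42, 10), (-36, 9), (-30, 9), (-24, 9), (-18, 14), (-12, 14), (-6, 14), (0, 14), (6, 14), (12, 14), (18, 14), (24, 9), (30, 7), (36, 6), (42, 5), (48, 6), (54, 7), (60, 8), (66, 9), (72, 9), (78, 19)]
90 [(-48, 9), (-42, 11), (-36, 10), (-30, 9), (-24, 9), (-18, 13), (-12, 14), (-6, 14), (0, 14), (6, 14), (12, 14), (18, 14), (24, 13), (30, 12), (36, 11), (42, 10), (48, 10), (54, 11), (60, 14)]
side 425
70 [(-30, 9), (-24, 14), (48, 8)]
80 [(-30, 8)]
90 [(66, 34), (72, 33), (78, 33)]
100 [(-54, 23), (-48, 31), (-42, 28), (-36, 33), (66, 34), (78, 34)]
110 [(-42, 32), (-36, 34), (-30, 32)]
120 [(-42, 32), (-36, 34), (-30, 34), (78, 32)]
130 [(72, 32), (78, 32)]
140 [(-42, 32), (-36, 35), (-30, 33), (-24, 33), (78, 33)]
150 [(78, 34)]
160 [(-36, 31), (-24, 33), (78, 34)]
170 []
180 [(-36, 32), (-30, 31)]
190 [(-60, 5)]
200 [(-48, 6)]
210 [(-54, 5), (-12, 14)]
220 [(-54, 5), (-42, 8), (-36, 7), (-18, 9)]
```

I backed off at once: 22 N that early looks like a jam or askew contact. Now I'll probe sideways for the free play between cleat and block.

In the tool's units: 0.15 cm / 60 = 0.0025, 0.1 cm / 60 = 0.0017.

Emit:
{"fn": "drive_tool", "kwargs": {
  "targets": [
    {"claw":0,"translation":[0,0.0008,0],"roll":0},
    {"claw":0,"translation":[0,0.0017,0],"roll":0},
    {"claw":0,"translation":[0,0.0025,0],"roll":0},
    {"claw":0,"translation":[0,0.0025,0],"roll":0}
  ]
}}

```text
time_s: 21.2
eef_pos: [0.512, -0.2982, -0.0152]
ee_rot: [[0.109, 0.994, -0.001], [0.994, -0.109, 0.001], [0.001, -0.001, -1.0]]
ft_force: [-0.0, 0.1, -1.1]
width: 0.343
gripper_force: 60.6
```

```bash
python3 s.py
```

```text
21.2 [ 0.51199249 -0.29817382 -0.01518845] cleat mm [-24.35865729   0.27287748] F cleat [0.14014686 0.02660477] -1.1326037614560485 M [-0.06 -0.01  0.01] 83.72732910703176
```

Emit:
{"fn": "drive_tool", "kwargs": {
  "targets": [
    {"claw":0,"translation":[0,0.0008,0],"roll":0},
    {"claw":0,"translation":[0,0.0017,0],"roll":0},
    {"claw":0,"translation":[0,0.0025,0],"roll":0},
    {"claw":0,"translation":[0,0.0025,0],"roll":0}
  ]
}}

```text
time_s: 21.53
eef_pos: [0.5124, -0.2983, -0.0153]
ee_rot: [[0.109, 0.994, -0.003], [0.994, -0.109, 0.001], [0.001, -0.003, -1.0]]
ft_force: [-4.9, 2.3, 1.3]
width: 0.347
gripper_force: 61.0
```

```bash
python3 s.py
```

```text
21.5333 [ 0.51237955 -0.29833724 -0.01526709] cleat mm [-24.47755941  -0.130086  ] F cleat [1.74176902 5.14632903] 1.3264241688375198 M [0.16 0.82 0.44] 83.77092359367826
```

In the tool's units: -0.38 cm / 60 = -0.0063, -0.3 cm / 60 = -0.005.

Emit:
{"fn": "drive_tool", "kwargs": {
  "targets": [
    {"claw":0,"translation":[0,-0.0017,0],"roll":0},
    {"claw":0,"translation":[0,-0.0033,0],"roll":0},
    {"claw":0,"translation":[0,-0.005,0],"roll":0},
    {"claw":0,"translation":[0,-0.0063,0],"roll":0},
    {"claw":0,"translation":[0,-0.0063,0],"roll":0}
  ]
}}

```text
time_s: 21.95
eef_pos: [0.5107, -0.2988, -0.0145]
ee_rot: [[0.111, 0.994, 0.002], [0.994, -0.111, -0.001], [-0.001, 0.003, -1.0]]
ft_force: [2.5, 0.2, -1.8]
width: 0.341
gripper_force: 60.5
```

```bash
python3 s.py
```

```text
21.95 [ 0.51065953 -0.29880497 -0.01451582] cleat mm [-25.13555547   1.52650476] F cleat [ 0.46411065 -2.43135064] -1.7723647695302405 M [-0.18 -0.28 -0.4 ] 83.616159367474
```

The play here is about 1.6 mm, from y = -0.1 to 1.5 mm, so snug should lie roughly 10 mm deeper. I'll centre the wedge and push in gently.

In the tool's units: 0.6 cm / 60 = 0.01, 0.15 cm / 60 = 0.0025.

Emit:
{"fn": "drive_tool", "kwargs": {
  "targets": [
    {"claw":0,"translation":[0,0.0025,0.0008],"roll":0},
    {"claw":0,"translation":[0.0025,0.0023,0.0008],"roll":0},
    {"claw":0,"translation":[0.005,0.0022,0.0008],"roll":0},
    {"claw":0,"translation":[0.0075,0.002,0.0008],"roll":0},
    {"claw":0,"translation":[0.01,0.0018,0.0008],"roll":0}
  ]
}}

```text
time_s: 22.37
eef_pos: [0.5117, -0.2948, -0.0146]
ee_rot: [[0.109, 0.994, 0.0], [0.994, -0.109, -0.005], [-0.005, 0.001, -1.0]]
ft_force: [-2.3, -10.4, -0.2]
width: 0.343
gripper_force: 60.7
```

```bash
python3 s.py
```

```text
22.3667 [ 0.51171454 -0.29484971 -0.01461503] cleat mm [-21.08681138   0.92249249] F cleat [-10.64554076   1.14505859] -0.23445330742753479 M [-1.46  0.42 -0.17] 83.72537994384489
```

It stalled at the same depth with 10.6 N. To tell snug from askew, I'll wiggle the yaw slightly under this push.

In the tool's units: 0.02 rad / 3.1416 = 0.0064.

Emit:
{"fn": "drive_tool", "kwargs": {
  "targets": [
    {"claw":0,"translation":[0,0,0],"roll":0.0032},
    {"claw":0,"translation":[0,0,0],"roll":0.0064},
    {"claw":0,"translation":[0,0,0],"roll":0.0064}
  ]
}}

```text
time_s: 22.62
eef_pos: [0.5102, -0.2936, -0.0152]
ee_rot: [[0.127, 0.992, -0.003], [0.992, -0.127, -0.002], [-0.003, -0.003, -1.0]]
ft_force: [-4.9, -4.4, 0.5]
width: 0.339
gripper_force: 61.0
```

```bash
python3 s.py
```

```text
22.6167 [ 0.51017971 -0.29360048 -0.01524129] cleat mm [-20.01790398   2.58793739] F cleat [-4.88369538  4.38457225] 0.5128473569639719 M [-0.47  0.74  0.71] 82.72330964397558
```

In the tool's units: -0.04 rad / 3.1416 = -0.0127.

Emit:
{"fn": "drive_tool", "kwargs": {
  "targets": [
    {"claw":0,"translation":[0,0,0],"roll":-0.0064},
    {"claw":0,"translation":[0,0,0],"roll":-0.0127},
    {"claw":0,"translation":[0,0,0],"roll":-0.0127}
  ]
}}

```text
time_s: 22.87
eef_pos: [0.5117, -0.2932, -0.0152]
ee_rot: [[0.095, 0.996, 0.001], [0.996, -0.095, -0.0], [0.0, 0.001, -1.0]]
ft_force: [-1.5, -4.3, -1.4]
width: 0.343
gripper_force: 63.2
```

```bash
python3 s.py
```

```text
22.8667 [ 0.51170445 -0.29317502 -0.01522357] cleat mm [-19.42385201   1.12064676] F cleat [-4.42442124  0.96014352] -1.4311647974178134 M [-0.7   0.24 -2.13] 84.56369103296821
```

Askew it was: it advanced, and the moment balances near yaw 83.3°. I'll set that and go on.

In the tool's units: 0.3 cm / 60 = 0.005, -0.02 cm / 60 = -0.0003, 0.028 rad / 3.1416 = 0.0089.

Emit:
{"fn": "drive_tool", "kwargs": {
  "targets": [
    {"claw":0,"translation":[0,0,0],"roll":0.0089},
    {"claw":0,"translation":[0.0017,-0.0002,0],"roll":0.0089},
    {"claw":0,"translation":[0.0033,-0.0003,0],"roll":0.0089},
    {"claw":0,"translation":[0.005,-0.0007,0],"roll":0.0089},
    {"claw":0,"translation":[0.005,-0.0007,0],"roll":0.0089}
  ]
}}

```text
time_s: 23.28
eef_pos: [0.511, -0.2923, -0.0147]
ee_rot: [[0.115, 0.993, -0.001], [0.993, -0.115, -0.006], [-0.006, -0.0, -1.0]]
ft_force: [-4.5, -11.1, -0.3]
width: 0.345
gripper_force: 60.6
```

```bash
python3 s.py
```

```text
23.2833 [ 0.51103567 -0.29232706 -0.0146622 ] cleat mm [-18.65638859   1.8804505 ] F cleat [-11.51115656   3.26714203] -0.30340230591750506 M [-1.42  0.69 -0.06] 83.4021832998074
```

In the tool's units: -0.012 rad / 3.1416 = -0.0038.

Emit:
{"fn": "drive_tool", "kwargs": {
  "targets": [
    {"claw":0,"translation":[0,0,0],"roll":0.0038},
    {"claw":0,"translation":[0,0,0],"roll":0.0038},
    {"claw":0,"translation":[0,0,0],"roll":-0.0038},
    {"claw":0,"translation":[0,0,0],"roll":-0.0038},
    {"claw":0,"translation":[0,0,0],"roll":0},
    {"claw":0,"translation":[0,0,0],"roll":0}
  ]
}}

```text
time_s: 23.78
eef_pos: [0.5106, -0.2906, -0.0152]
ee_rot: [[0.116, 0.993, -0.002], [0.993, -0.116, -0.002], [-0.002, -0.002, -1.0]]
ft_force: [-4.0, -6.5, 0.7]
width: 0.345
gripper_force: 60.9
```

```bash
python3 s.py
```

```text
23.7833 [ 0.51060642 -0.29055326 -0.01524717] cleat mm [-16.94203908   2.50624173] F cleat [-6.94555858  3.28086135] 0.6986284151685359 M [-0.76  0.71 -0.42] 83.31911119183222
```

In the tool's units: 0.2 cm / 60 = 0.0033, 0.1 cm / 60 = 0.0017, -0.012 rad / 3.1416 = -0.0038.

Emit:
{"fn": "drive_tool", "kwargs": {
  "targets": [
    {"claw":0,"translation":[0.0017,-0.0007,0],"roll":0},
    {"claw":0,"translation":[0.0033,-0.001,0],"roll":0.0038},
    {"claw":0,"translation":[0.0033,-0.001,0],"roll":0.0038},
    {"claw":0,"translation":[0.0033,-0.001,0],"roll":-0.0038},
    {"claw":0,"translation":[0.0033,-0.001,0],"roll":-0.0038},
    {"claw":0,"translation":[0.0033,-0.001,0],"roll":0},
    {"claw":0,"translation":[0.0033,-0.001,0],"roll":0}
  ]
}}

```text
time_s: 24.37
eef_pos: [0.5104, -0.29, -0.0147]
ee_rot: [[0.117, 0.993, -0.001], [0.993, -0.117, -0.005], [-0.005, -0.001, -1.0]]
ft_force: [-5.4, -9.8, -0.3]
width: 0.341
gripper_force: 60.9
```

```bash
python3 s.py
```

```text
24.3667 [ 0.51042077 -0.29004758 -0.01474471] cleat mm [-16.46041875   2.74751661] F cleat [-10.33340497   4.28037221] -0.33511922653586124 M [-1.37  0.84 -0.55] 83.29148828575119
```

In the tool's units: -0.3 cm / 60 = -0.005, 0.05 cm / 60 = 0.0008.

Emit:
{"fn": "drive_tool", "kwargs": {
  "targets": [
    {"claw":0.6,"translation":[0,0,0],"roll":0},
    {"claw":0.6,"translation":[0,0,0],"roll":0},
    {"claw":0.6,"translation":[-0.005,0.0008,0],"roll":0},
    {"claw":0.6,"translation":[-0.005,0.0008,0],"roll":0}
  ]
}}

```text
time_s: 24.7
eef_pos: [0.5115, -0.2903, -0.0154]
ee_rot: [[0.117, 0.993, 0.0], [0.993, -0.117, 0.0], [0.0, 0.0, -1.0]]
ft_force: [0.5, 0.5, 0.3]
width: 0.596
gripper_force: 0.0
```

```bash
cat > e.py <<'E'
from h import *
o=arm.get_obs(); im,d=arm.read_camera("wrist"); C=cloud("wrist",d); c=(C[...,:2]-CO)@CR*1000
tc=w2c(o["eef_pos"])*1000
m=(abs(C[...,2]-.014)<.0035)&(abs(c[...,1])<45); X=[];L=[];H=[]
for x in np.arange(tc[0]+35,tc[0]+112,5):
    q=c[m&(abs(c[...,0]-x)<2)][:,1]
    if len(q)>10:
        h=np.histogram(q,np.arange(-45,45.5,.5)); X.append(x);L.append(np.percentile(q,1));H.append(np.percentile(q,99))
g=(C[...,2]>.047)&(C[...,2]<.056)&(abs(c[...,0]-tc[0])<40)&(abs(c[...,1]-tc[1])<25); P=c[g]
print("slope",np.round(L,1),"straight",np.round(H,1),"handle top front",np.percentile(P[:,0],99) if len(P) else None, "y range",np.percentile(P[:,1],[1,99]) if len(P) else None)
k=np.polyfit(X,H,1); r=np.array(H)-np.polyval(k,X); ok=abs(r)<1; print(np.polyfit(np.array(X)[ok],np.array(H)[ok],1))
E
python3 s.py; python3 e.py
```

```text
24.7 [ 0.51147055 -0.29028773 -0.01543479] cleat mm [-16.5811219   1.6774053] F cleat [ 0.5776998  -0.40985329] 0.33340934044557985 M [-0.    0.    0.02] 83.30757590134195
slope [-29.2 -28.4 -27.6 -29.5 -26.4 -25.2 -24.9 -24.1 -22.9 -22.2 -29.3 -41.5
 -43.6 -42.7 -41.7 -40.3] straight [26.1 25.9 25.8 26.  25.8 25.9 25.7 25.5 25.7 26.  28.1 27.9 26.1 25.4
 43.1 26.6] handle top front 4.660320649733061 y range [-11.36842974  17.55263558]
[ 0.05651746 23.76536911]
```

The wedge is now about 42 mm in from the mouth, with its edge straight. I'll retract the open fingers behind the handle, shut them, and push from behind so that it can align itself.

In the tool's units: -3.6 cm / 60 = -0.06, -3.2 cm / 60 = -0.0533.

Emit:
{"fn": "drive_tool", "kwargs": {
  "targets": [
    {"claw":0.6,"translation":[-0.025,0,0],"roll":0},
    {"claw":0.6,"translation":[-0.06,-0.0008,0],"roll":0},
    {"claw":0.3,"translation":[-0.06,-0.0008,0],"roll":0},
    {"claw":0,"translation":[-0.06,-0.0008,0],"roll":0},
    {"claw":0,"translation":[-0.06,-0.0008,0],"roll":0},
    {"claw":0,"translation":[-0.06,-0.0008,0],"roll":0},
    {"claw":0,"translation":[-0.06,-0.0008,0],"roll":0},
    {"claw":0,"translation":[-0.0533,-0.0008,0],"roll":0},
    {"claw":0,"translation":[-0.0483,-0.0008,0],"roll":0}
  ]
}}

```text
time_s: 25.5
eef_pos: [0.5073, -0.3186, -0.0155]
ee_rot: [[0.117, 0.993, -0.0], [0.993, -0.117, 0.0], [0.0, -0.0, -1.0]]
ft_force: [0.4, 0.2, -0.2]
width: 0.004
gripper_force: 0.0
```

```bash
python3 s.py
```

```text
25.5 [ 0.50733556 -0.31856521 -0.01552281] cleat mm [-45.14411712   2.60964145] F cleat [ 0.28594166 -0.36012336] -0.17909940763792298 M [-0.    0.01 -0.02] 83.25784380171369
```

In the tool's units: 0.5 cm / 60 = 0.0083, 0.4 cm / 60 = 0.0067.

Emit:
{"fn": "drive_tool", "kwargs": {
  "targets": [
    {"claw":0,"translation":[0.0025,0,0],"roll":0},
    {"claw":0,"translation":[0.005,0,0],"roll":0},
    {"claw":0,"translation":[0.0067,0,0],"roll":0},
    {"claw":0,"translation":[0.0083,0,0],"roll":0},
    {"claw":0,"translation":[0.0083,0,0],"roll":0}
  ]
}}

```text
time_s: 25.92
eef_pos: [0.5078, -0.3155, -0.0151]
ee_rot: [[0.117, 0.993, 0.0], [0.993, -0.117, -0.003], [-0.003, 0.0, -1.0]]
ft_force: [-2.2, -4.1, -0.6]
width: 0.001
gripper_force: 2.2
```

```bash
python3 s.py
```

```text
25.9167 [ 0.50781203 -0.31552822 -0.0151251 ] cleat mm [-42.07282988   2.47735256] F cleat [-4.33340461  1.73351003] -0.5796359543882514 M [-0.66  0.13 -0.03] 83.25905871412371
```

Contact at TCP x = -42 with 4 N. I'll increase in 1 mm steps.

In the tool's units: 0.15 cm / 60 = 0.0025, 0.1 cm / 60 = 0.0017.

Emit:
{"fn": "drive_tool", "kwargs": {
  "targets": [
    {"claw":0,"translation":[0.0008,0,0],"roll":0},
    {"claw":0,"translation":[0.0017,0,0],"roll":0},
    {"claw":0,"translation":[0.0025,0,0],"roll":0},
    {"claw":0,"translation":[0.0025,0,0],"roll":0}
  ]
}}

```text
time_s: 26.25
eef_pos: [0.5078, -0.3156, -0.0149]
ee_rot: [[0.118, 0.993, 0.0], [0.993, -0.118, -0.005], [-0.005, 0.001, -1.0]]
ft_force: [-2.0, -9.7, -2.6]
width: 0.0
gripper_force: 4.6
```

```bash
python3 s.py
```

```text
26.25 [ 0.50784176 -0.31564162 -0.01493814] cleat mm [-42.18217158   2.43507597] F cleat [-9.83344905  0.86843343] -2.622560013775921 M [-1.37  0.35 -0.04] 83.24631040752686
```

In the tool's units: 0.08 cm / 60 = 0.0013, 0.04 cm / 60 = 0.0007.

Emit:
{"fn": "drive_tool", "kwargs": {
  "targets": [
    {"claw":0,"translation":[0.0007,0,0],"roll":0},
    {"claw":0,"translation":[0.0013,0,0],"roll":0},
    {"claw":0,"translation":[0.0013,0,0],"roll":0},
    {"claw":0,"translation":[0.0013,0,0],"roll":0}
  ]
}}

```text
time_s: 26.58
eef_pos: [0.5079, -0.3156, -0.0148]
ee_rot: [[0.118, 0.993, 0.0], [0.993, -0.118, -0.007], [-0.007, 0.001, -1.0]]
ft_force: [-3.1, -11.0, -0.9]
width: -0.001
gripper_force: 5.7
```

```bash
python3 s.py
```

```text
26.5833 [ 0.50788486 -0.31564522 -0.01475507] cleat mm [-42.18090243   2.39184085] F cleat [-11.31172283   1.8591714 ] -0.9348634254163581 M [-1.67  0.41 -0.01] 83.24143680651046
```

In the tool's units: -20 cm / 60 = -0.3333, -16 cm / 60 = -0.2667.

Emit:
{"fn": "drive_tool", "kwargs": {
  "targets": [
    {"claw":0,"translation":[0.0017,0,0],"roll":0},
    {"claw":0,"translation":[0.0017,0,0],"roll":0},
    {"claw":0,"translation":[-0.01,0,0],"roll":0},
    {"claw":0,"translation":[-0.025,0,0],"roll":0},
    {"claw":0,"translation":[-0.025,0,-0.0667],"roll":0},
    {"claw":0,"translation":[0,0,-0.1333],"roll":0},
    {"claw":0,"translation":[0.0667,0,-0.2],"roll":0},
    {"claw":0,"translation":[0.1333,0,-0.2667],"roll":0},
    {"claw":0,"translation":[0.1833,0,-0.3333],"roll":0},
    {"claw":0,"translation":[0.1833,0,-0.3333],"roll":0},
    {"claw":0,"translation":[0.1833,0,-0.3333],"roll":0}
  ]
}}

```text
time_s: 27.5
eef_pos: [0.5251, -0.2009, 0.1929]
ee_rot: [[0.114, 0.993, 0.012], [0.994, -0.114, -0.004], [-0.002, 0.012, -1.0]]
ft_force: [0.4, 0.3, 1.1]
width: 0.002
gripper_force: 0.0
```

```bash
cat > look.py <<'E'
from h import *
import sys
im,d=arm.read_camera("wrist"); C=cloud("wrist",d); np.savez(f"{sys.argv[1]}.npz",im=im,d=d,C=C)
c=(C[...,:2]-CO)@CR*1000; z=C[...,2]*1000; hsv=cv2.cvtColor(im,cv2.COLOR_BGR2HSV)
box=(c[...,0]>-60)&(c[...,0]<240)&(abs(c[...,1]-20)<90)
def rect(name,m):
    k,l,st,_=cv2.connectedComponentsWithStats(m.astype(np.uint8),connectivity=4)
    if k<2: return
    i=1+np.argmax(st[1:,4]); P=c[l==i].astype(np.float32); print(name,st[i,4],np.median(z[l==i]).round(1),cv2.minAreaRect(P),P.min(0),P.max(0))
rect("block",box&(z>22)&(z<34)&(hsv[...,1]<140)&(c[...,0]>80))
rect("cleat",box&(z>27)&(z<40)&(c[...,1]<0)&(c[...,0]>80))
rect("handle",box&(z>47)&(z<58)&(c[...,0]<60))
rect("stop",box&(z>27)&(z<40)&(hsv[...,1]>=130)&(c[...,1]>25))
m=box&(z>9)&(z<20)
for x in range(20,200,15):
    y=c[m&(abs(c[...,0]-x)<3)&(c[...,1]>-40)&(c[...,1]<32)][:,1]
    if len(y)>5: print(x,np.percentile(y,[2,98]).round(1),end="; ")
print()
cv2.imwrite(f"pics/{sys.argv[1]}.png",im)
E
python3 s.py; python3 look.py w9
```

```text
27.5 [ 0.52514957 -0.20087316  0.19288329] cleat mm [73.80413108 -1.87053854] F cleat [ 0.29919734 -0.41429511] 1.1364277931991011 M [-0.01  0.02  0.01] 83.4701958437562
block 2645 25.5 ((131.8455352783203, 45.97600173950195), (36.23640060424805, 90.46165466308594), 89.34236907958984) [86.564064 27.645884] [177.06427  64.51917]
cleat 2485 30.7 ((138.24012756347656, -25.476295471191406), (91.35423278808594, 32.09778594970703), 8.923800468444824) [ 91.652405 -46.845387] [185.19795    -3.6600363]
handle 24 49.4 ((-0.5718405246734619, 16.996482849121094), (4.294516563415527, 8.092053413391113), 77.23479461669922) [-4.2723327 14.169075 ] [ 3.461099 18.97424 ]
stop 2885 31.0 ((141.9530487060547, 60.395103454589844), (51.05733108520508, 118.4347915649414), 89.17557525634766) [83.000496 34.142555] [200.8407    86.236664]
20 [-25.6  27.1]; 35 [-24.   26.4]; 50 [-22.5  27.2]; 65 [-19.3  26.9]; 80 [-17.3  27.7]; 95 [-15.1  28.2]; 110 [-12.6  27.4]; 125 [-11.   26.4]; 140 [-8.6 28. ]; 155 [-6.2 27.8]; 170 [-3.9 27.5]; 185 [-8.4 31.8];
```

Emit:
{"fn": "drive_tool", "kwargs": {
  "targets": [
    {"claw":0,"translation":[0,0,0],"roll":0},
    {"claw":0,"translation":[0,0,0],"roll":0},
    {"claw":0,"translation":[0,0,0],"roll":0}
  ]
}}

```text
time_s: 27.8
eef_pos: [0.5199, -0.203, 0.1822]
ee_rot: [[0.119, 0.993, -0.003], [0.993, -0.119, 0.002], [0.002, -0.004, -1.0]]
ft_force: [0.1, -0.0, 0.1]
width: -0.0
gripper_force: 0.0
```

```bash
python3 s.py; python3 look.py w10
python3 - <<'E'
import cv2
a=cv2.imread("pics/w10.png"); cv2.imwrite("pics/w10c.png",cv2.resize(a[30:260,220:430],(548,600),interpolation=cv2.INTER_CUBIC))
E
```

```text
27.8 [ 0.51994157 -0.20295787  0.18221041] cleat mm [71.14756972  3.07030273] F cleat [-0.03158672 -0.12917338] 0.13700097546259415 M [-0.05  0.02 -0.02] 83.1763970764003
block 2859 28.6 ((132.993408203125, 44.11473846435547), (36.422340393066406, 91.01692199707031), 89.38513946533203) [87.32169  25.647455] [178.6927    62.705383]
cleat 2679 34.1 ((139.6029052734375, -27.31557846069336), (91.14876556396484, 32.144126892089844), 8.979958534240723) [ 92.621185 -48.91232 ] [186.70306    -4.7380576]
stop 3124 34.0 ((143.11813354492188, 58.4311408996582), (50.95773696899414, 118.33854675292969), 89.32302856445312) [84.0965   32.435772] [202.33774   84.488464]
20 [-28.8  25.6]; 35 [-28.7  24.8]; 50 [-38.3  26.3]; 65 [-35.1  29.8]; 80 [-38.7  27. ]; 95 [-17.7  26.2]; 110 [-15.5  25.9]; 125 [-12.8  25.9]; 140 [-10.8  26. ]; 155 [-8.5 25.8]; 170 [-5.7 25.7]; 185 [-11.7  31.7];
```

View pics/w10c.png

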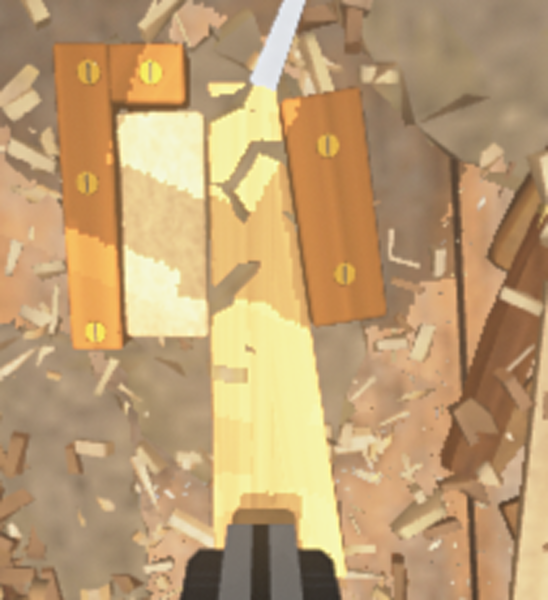

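The picture, now with the arm settled, shows the following:
- The wedge lies flush with the block at (207,230) and the cleat at (300,200).
- The block is parallel to the stop.
- The cleat frame is 8 mm nearer than my first estimate, so the wedge is at x ≈ -5 mm, near the expected snug depth.

I'll give it one confirming push.

Run:
```python
from h import *
t=c2w([-.050,.0022]); print(shift([t[0],t[1],.08],83.2),shift([t[0],t[1],-.015],83.2))
```

```text
(array([-12.12,   0.2 ,  10.21]), np.float64(-0.00045558992159635013), np.float64(83.17389662030384)) (array([-12.14,   0.23,  19.71]), np.float64(-0.00045558992159635013), np.float64(83.17389662030384))
```

In the tool's units: 19.7 cm / 60 = 0.3283, 18.5 cm / 60 = 0.3083.

Emit:
{"fn": "drive_tool", "kwargs": {
  "targets": [
    {"claw":0,"translation":[-0.0667,0.0017,0.0333],"roll":0},
    {"claw":0,"translation":[-0.1333,0.0033,0.0667],"roll":0},
    {"claw":0,"translation":[-0.2083,0.0033,0.1167],"roll":0},
    {"claw":0,"translation":[-0.2167,0.0033,0.1667],"roll":0},
    {"claw":0,"translation":[-0.2167,0.0033,0.2167],"roll":0},
    {"claw":0,"translation":[-0.2167,0.0033,0.2667],"roll":0},
    {"claw":0,"translation":[-0.2133,0.0033,0.3083],"roll":0},
    {"claw":0,"translation":[-0.2083,0.0033,0.3283],"roll":0},
    {"claw":0,"translation":[-0.2017,0.0033,0.3283],"roll":0},
    {"claw":0,"translation":[-0.195,0.0033,0.3283],"roll":0},
    {"claw":0,"translation":[-0.1917,0.0033,0.3283],"roll":0}
  ]
}}

```text
time_s: 28.77
eef_pos: [0.5108, -0.3175, -0.0107]
ee_rot: [[0.117, 0.993, 0.002], [0.993, -0.117, -0.002], [-0.001, 0.002, -1.0]]
ft_force: [-0.1, -0.4, 0.6]
width: -0.003
gripper_force: 0.0
```

In the tool's units: 0.37 cm / 60 = 0.0062, 0.3 cm / 60 = 0.005.

Emit:
{"fn": "drive_tool", "kwargs": {
  "targets": [
    {"claw":0,"translation":[0.0017,0,0],"roll":0},
    {"claw":0,"translation":[0.0033,0,0],"roll":0},
    {"claw":0,"translation":[0.005,0,0],"roll":0},
    {"claw":0,"translation":[0.0062,0,0],"roll":0},
    {"claw":0,"translation":[0.0062,0,0],"roll":0}
  ]
}}

```text
time_s: 29.18
eef_pos: [0.5112, -0.3159, -0.0103]
ee_rot: [[0.118, 0.993, 0.003], [0.993, -0.118, -0.005], [-0.005, 0.003, -1.0]]
ft_force: [-0.3, -4.2, 2.2]
width: -0.008
gripper_force: 2.6
```

```bash
python3 s.py
```

```text
29.1833 [ 0.51120349 -0.31591894 -0.01030745] cleat mm [-42.08009262  -0.93652737] F cleat [-4.23936017 -0.17226927] 2.187105353731625 M [-0.77  0.01 -0.02] 83.24818846863386
```

Emit:
{"fn": "drive_tool", "kwargs": {
  "targets": [
    {"claw":0,"translation":[-0.0067,-0.0033,0.0033],"roll":0},
    {"claw":0,"translation":[-0.0067,-0.005,0.005],"roll":0},
    {"claw":0,"translation":[-0.0033,-0.005,0.005],"roll":0},
    {"claw":0,"translation":[0,-0.005,0.005],"roll":0},
    {"claw":0,"translation":[0.0017,-0.005,0.005],"roll":0},
    {"claw":0,"translation":[0.0033,-0.005,0.005],"roll":0},
    {"claw":0,"translation":[0.0038,-0.005,0.005],"roll":0},
    {"claw":0,"translation":[0.0038,-0.005,0.005],"roll":0},
    {"claw":0,"translation":[0.0038,-0.005,0.005],"roll":0}
  ]
}}

```text
time_s: 29.93
eef_pos: [0.5061, -0.3154, -0.0153]
ee_rot: [[0.117, 0.993, -0.001], [0.993, -0.117, -0.009], [-0.009, -0.0, -1.0]]
ft_force: [-3.7, -15.5, -3.9]
width: 0.0
gripper_force: 7.9
```

```bash
python3 s.py
```

```text
29.9333 [ 0.50612734 -0.31535231 -0.01530351] cleat mm [-42.08728101   4.1711399 ] F cleat [-15.81716994   1.97613383] -3.8867179448670184 M [-2.29  0.65 -0.  ] 83.26806692898397
```

It stalls firmly at the same place under 15 N, so it is snug. I'll back off, rise clear and check.

In the tool's units: -20 cm / 60 = -0.3333, -16 cm / 60 = -0.2667.

Emit:
{"fn": "drive_tool", "kwargs": {
  "targets": [
    {"claw":0,"translation":[-0.0067,0,0],"roll":0},
    {"claw":0,"translation":[-0.02,0,0],"roll":0},
    {"claw":0,"translation":[-0.0333,0,0],"roll":0},
    {"claw":0,"translation":[-0.0333,0,-0.0667],"roll":0},
    {"claw":0,"translation":[0,0,-0.1333],"roll":0},
    {"claw":0,"translation":[0.0667,0,-0.2],"roll":0},
    {"claw":0,"translation":[0.1333,0,-0.2667],"roll":0},
    {"claw":0,"translation":[0.1833,0,-0.3333],"roll":0},
    {"claw":0,"translation":[0.1833,0,-0.3333],"roll":0},
    {"claw":0,"translation":[0.1833,0,-0.3333],"roll":0},
    {"claw":0,"translation":[0.1833,0,-0.3333],"roll":0},
    {"claw":0,"translation":[0.1833,0,-0.3333],"roll":0}
  ]
}}

```text
time_s: 30.93
eef_pos: [0.5201, -0.2016, 0.1841]
ee_rot: [[0.117, 0.993, -0.0], [0.993, -0.117, 0.0], [0.0, -0.001, -1.0]]
ft_force: [-0.6, -0.0, -0.1]
width: 0.0
gripper_force: 0.0
```

```bash
python3 s.py; python3 look.py w11; python3 -c "
from station import arm
print(arm.hand_in())"
```

```text
30.9333 [ 0.52006334 -0.20156582  0.18409225] cleat mm [72.54448541  3.10568648] F cleat [-0.09576145  0.5498479 ] -0.0663818545423609 M [ 0.01  0.03 -0.01] 83.2696461412027
block 2829 27.6 ((133.60223388671875, 45.06603240966797), (36.547462463378906, 90.21966552734375), 89.63182830810547) [88.48028  26.520489] [178.70793   63.590122]
cleat 2634 32.9 ((139.74462890625, -26.424175262451172), (91.2445297241211, 32.15447235107422), 8.847565650939941) [ 93.47372  -48.604717] [186.26614   -4.169993]
stop 3088 33.0 ((143.28314208984375, 59.482139587402344), (50.842437744140625, 119.22050476074219), 89.38712310791016) [83.868286 33.476486] [202.89258  85.30406]
20 [-28.1  27.1]; 35 [-26.   26.1]; 50 [-24.3  26.5]; 65 [-21.7  26.6]; 80 [-38.4  26.1]; 95 [-16.4  26.8]; 110 [-14.   26.6]; 125 [-11.6  27.1]; 140 [-9.2 26.9]; 155 [-6.9 26.7]; 170 [-4.6 26.4]; 185 [-11.2  31.3]; 
the job is handed in; nothing more can be done
None
```

I handed the job in at about 31 s: the wedge is drawn out with the stack settled flat behind the fence, and it now sits snug between cleat and block (no movement under a 15.8 N push, slightly over the 8–14 N range); the hand-in gave no verdict, and I could not measure how tight it stayed after letting go.

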